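# Uncover a paint sample and hold it up to the inspection camera

## Robot

A 6-joint arm with a two-finger parallel gripper is mounted at the origin on a cart in front of the work surface, level with it; the furniture and walls round the work are solid. World frame = base frame: x ahead of the robot, y to its left, z up, the work surface at z = 0. Lengths are in m, angles in rad, forces in N, time in s.
With the tool pointing down it reaches from about 0.325 to 0.775 m from the base axis. Payload 5.5 kg.
Tool frame: the origin (TCP) lies on the centre line of the jaws, within the pads' length; the fingertips stand 19 mm ahead of it and the grasp point (between the pads) is the TCP (robot.nose_length is the distance from the TCP to the fingertips, in m); x points along the fingers, z is the direction in which the jaws open and shut, and the axes are right-handed (so a half turn about x gives the same grasp; the last joint's range is limited). The gripper opens to 88 mm and grips with 3 to 60 N. Pads are 20 mm wide; open, the fingers measure 115 mm over their backs; the gripper's body (75 mm by 178 mm) begins 61 mm behind the grasp point.
Start: joints at [-1.312, 0.091, 1.231, -0, 1.82, -0.057], TCP at [0.186, -0.57, 0.242] pointing down, gripper open.
Joint ranges: [-2.87, 2.87], [-0.86, 2.18], [0.17, 2.46], [-1.51, 4.65], [0.06, 2.69], [-2.65, 2.65]. Speed limits (rad/s): [2.57, 2.57, 3.01, 3.14, 3.14, 3.14].

## Interface

Orientations are given as a unit quaternion [x, y, z, w].
In Python, from cell import robot, cams, nets gives the robot as it stands.
- The arm moves only by the shell command python3 -m handwheel 'ROWS' [OPENING]. ROWS is JSON, a list of rows, each an object of numbers: "tx", "ty", "tz": the shift along the world's x, y, z in cm; "wx", "wy", "wz": the turn, a rotation vector about the world's x, y, z in degrees. In form: [{"tx": .., "ty": .., "tz": .., "wx": .., "wy": .., "wz": ..}, ...]. A call has 1 to 20 rows; each row is the pose to reach, as a shift and turn from the pose commanded when the call began; what a row does not reach only later rows make up. A row lasts 1/10 s, in which the tool goes at most 50 mm and 8.59 degrees, less where a joint would pass 70% of its speed; a pose out of reach is approached as far as the arm can. A call with a gripper value outside its range is refused whole. OPENING is the opening in per cent of the stroke, from 0 (shut) to 100 (fully open), set as the call begins (- or left out, the last holds). The fingers move at their own pace and stop on an object; the grip force is fixed at half the most. Time passes only in rows, so rows that repeat a pose let the fingers close. It gives the time, the measured TCP pose, the force and the opening at its end, in the units of the state.
- robot.state(): the state, without advancing time (a new reading comes with each control period).
- cams.grab_frame(name): name is "side" or "top" or "wrist"; returns (picture, depth): 384x512x3 uint8, red, green, blue; 384x512 float32, m along the optical axis (not along the pixel's ray), 0 where there is no reading.
- cams.calibration(name): a dict with "camera_matrix" (3x3 intrinsics, pixels), "eye" and "rotation" of the camera in the world. Camera axes: x right, y up, looking along -z (the intrinsics and any distortion apply to the point x, -y, -z); pixel columns grow to the right and rows downward; lengths in m; the calibration is good to about 2 mm. A picture is of the moment at which its call begins: read the wrist's pose just before it. calibration takes no time and is no camera call; for the wrist camera it gives the pose at the moment of the call.
- robot.hand_in(): hands the job in, once; it reports no verdict.
Trained networks look in the newest picture that a camera, given by its name, has taken for a name from the list of things; names that differ only in an ending like _2 or _b are one class to them, and where a whole thing is asked for, a point or a joint stands for the part that bears it (a point fixed in the world has none). Each returns a list of dicts, best first, with "score" (0 to 1); they miss things now and then, are a little off and sometimes report something else, mostly with a low value. They report only what shows in the picture. A call takes as long as a camera call.
- nets.outline_of(camera, name): "pixels" (384x512 bool, what is visible of it) and "point" ([column, row] in pixels, amid what is visible of it).
The state is a dict: "time_s": time; "q": joint angles; "qvel": joint speeds; "tau": joint torques, N m; "ee_pos": TCP position; "eef_rot": TCP orientation; "contact_force": force on the tool from outside, world axes, zero at the start; "wrist_torque": the same for the moment, N m; "finger_gap": finger opening in m.
Only numpy, scipy, OpenCV 4.12 (cv2) and the standard library are available. Lean on these libraries where they do the work, as an engineer would, in place of code of your own. Each camera call takes 0.05 s, during which the arm holds its last target.

## Task

Lift the metal dust cover off the paint sample by its loop handle and hang it by that handle on both prongs of the double hook. Then take the uncovered sample panel out of its stand by its two side edges, without touching the painted face, and hold it up in focus in front of the inspection camera: centred on the lens axis, 9 cm from the glass, painted face square to the down-tilted lens, long side up. The program finishes while holding it there; leave the other panel and the small things round the work where they are and do not bump the camera.

Things in the scene. Friction and masses are not known exactly. Their poses are not given: they have to be found in the camera images.
- cover_bar (a point): Middle of the bar of the dust cover's loop handle, on its centre line. The bar is round, 10 mm thick, level, along the cover's y; it lies 131 mm above the cover's lower rim and 56 mm above its flat top (51 mm free below the bar); the loop's upright legs stand at y = +-38 mm. z is up.
- saddle (a point): Where the middle of the handle's bar lies when it hangs on the double hook, 234 mm above the table; 9 mm above the prongs' centre lines. z up; the prongs point to -x. The bar comes in along +x over the tips, the cover below the prongs (bar 20 to 40 mm above this point), and is then lowered; it may lie up to 25 mm to -x or 35 mm to +x of this point.
- panel_center (a point): Centre of the sample panel, a flat wooden tablet 10 x 40 x 76 mm (x thickness, y width, z height), about 50 g, upright in the slot of its stand under the cover. Painted face to its +x, bare back to -x. The centre starts 44 mm above the table; the lower 12 mm are in the slot, with about 1 mm of play all round; lift it straight up.
- stand: Fixed wooden stand of the sample panel, 66 x 98 x 18 mm (x, y, height), origin at the centre of its underside, z up; slot in the middle, along y. The panel's painted face is towards the stand's +x, which points away from the robot and to the left of straight ahead. It is the stand under the cover; the other, similar stand is open.
- focus (a point): Point in the air on the lens axis, 90 mm in front of the camera's glass, 232 mm above the table: the panel's centre goes here. Axes of the lens: +x from here to the lens (so -x is the way it looks: roughly to the robot, 25 degrees down), y level, z the image's up. The panel's x, y, z axes shall agree with these: face to the lens, top leaning 25 degrees away from it.
- lens: Front glass centre (origin) of the inspection camera's lens, axes as for focus. Fixed. Barrel 34 to 40 mm across behind the glass, then a grey housing 50 mm square, on a column 130 mm behind the glass.
- panel: The sample panel itself, origin at the centre of its underside, axes as for panel_center.
- panel_paint: The raised paint patch on the sample panel's +x face: 2 mm thick, 26 mm wide, 46 mm high, 7 mm clear of either side edge (origin and axes as panel). The fingers must not touch it.
- cover: The dust cover: plain aluminium box 50 x 84 x 75 mm (x, y, height), open below, about 160 g, with a loop handle; stands over the sample panel on top of the panel's stand. Origin at the centre of its lower rim, axes as for cover_bar. It must rise at least 75 mm to clear the panel.
- hook: Fixed double hook on a stand, origin under its round 90 mm foot. Two level prongs, 8 mm thick, at y = +-25 mm (42 mm free between, for the fingers), pointing to -x, roughly to the robot. Upturned tips end 37 mm to -x of saddle, 9 mm higher than it. 60 mm to +x of the saddle a cross bar at prong height joins them on a 14 mm post; nothing is higher than the tips.
- camera: The inspection camera with its column stand, fixed. Origin on the table straight below focus; the 100 mm foot is centred 212 mm to its +x, the column is 344 mm high.
- spare_center (a point): Centre of the other, like panel, which stands uncovered in its own stand to the right of the sample; leave it alone.
- petri_dish: Glass dish, 54 mm wide, 13 high; leave it alone.
- loupe: Black eye loupe, 37 mm wide, 38 high; leave it alone.
- weight_2: Brown round weight, 41 mm wide, 32 high; leave it alone.

How it is judged:
On the way:
1. the cover hangs by its handle on the double hook, let go and still (x of cover_bar in the frame of saddle between -0.026 and 0.036 m and y of cover_bar in the frame of saddle between -0.014 and 0.014 m and z of cover_bar in the frame of saddle between -0.006 and 0.008 m and contact force between cover and hook above 0.4 N and contact force between cover and the arm below 0.05 N and contact force between cover and the fingers below 0.05 N and linear speed of cover below 0.05 m/s), for 0.2 s.
At the end, for the whole second after the job is handed in: The cover still hangs by its bar on both prongs, untouched. The fingers hold the panel, not on the paint, at rest, its centre within 15 mm of the focus point along the lens axis and 12 mm across it, painted face to the lens, square and upright to it within 0.17 rad (all of step 1 and x of panel_center in the frame of focus between -0.015 and 0.015 m and y of panel_center in the frame of focus between -0.012 and 0.012 m and z of panel_center in the frame of focus between -0.012 and 0.012 m and angle between the x axis of panel_center and the x axis of focus, either way round below 0.17 rad and angle between the z axis of panel_center and the z axis of focus, either way round below 0.17 rad and x of lens in the frame of panel_center above 0.05 m and height (world z) of panel_center above 0.15 m and contact force between the fingers and panel above 1 N and contact force between the fingers and panel_paint below 0.1 N and linear speed of panel below 0.03 m/s and angular speed of panel below 0.2 rad/s); the arm keeps its last pose, push and grip.
It fails at once if the fingers press on the painted face (contact force between the fingers and panel_paint above 0.5 N).
It fails at once if the camera is bumped (contact force between anything else and camera above 2 N).
It fails at once if another panel or thing is displaced by more than 2 cm (distance of any of spare_center, petri_dish, loupe, weight_2 from where it was at the start of the episode above 0.02 m).
It also fails if it takes over 54 s, if anything falls off the work surface, if the arm or the gripper's body presses on something with over 40 N, if the wrist force passes 120 N, or if a joint passes its speed limit or range.

## Working session

There is one attempt and no reset: what is moved stays moved. The work goes in short steps, Python scripts to look and compute and a shell command to move; the robot and the scene stay as the last step left them, time stands still between calls to the robot, and variables do not carry over. Pictures are saved under pics/ and viewed, and the job is handed in when it is done.

```bash
ls; mkdir -p pics; python3 - <<'E'
from cell import robot,cams,nets
import cv2,numpy as np
s=robot.state();print(s)
for n in ("side","top","wrist"):
    p,d=cams.grab_frame(n);cv2.imwrite(f"pics/{n}0.png",p[:,:,::-1]);np.save(f"pics/{n}0.npy",d)
    c=cams.calibration(n);print(n,c)
E
```

```text
pics
{'time_s': 0.0, 'q': array([-1.31170090e+00,  9.18411469e-02,  1.23186506e+00, -3.21319307e-06,
        1.81980560e+00, -5.66704619e-02]), 'qvel': array([ 9.35144624e-04, -4.98527008e-04, -9.27776502e-05, -1.03982246e-03,
        5.35115831e-04, -1.01280375e-04]), 'tau': array([-1.14102957e-03, -4.46447754e+01, -4.06447005e+01,  6.97049825e-02,
        2.92518554e-02, -1.42041035e-04]), 'ee_pos': array([ 0.18627419, -0.57007886,  0.24052922]), 'eef_rot': array([ 0.41559529,  0.57292117, -0.41473929,  0.57186816]), 'contact_force': array([ 0.28797731, -0.1331192 ,  0.03967679]), 'wrist_torque': array([ 0.02121311, -0.01084459, -0.05285709]), 'finger_gap': 0.08788039052832358}
side {'camera_matrix': array([[383.29369361,   0.        , 253.60240736],
       [  0.        , 383.29369361, 193.39915857],
       [  0.        ,   0.        ,   1.        ]]), 'eye': array([ 0.17973427, -1.05208052,  0.7093698 ]), 'rotation': array([ 0.49217428, -0.10013081, -0.17440069,  0.84694905])}
top {'camera_matrix': array([[490.69508332,   0.        , 240.87093479],
       [  0.        , 490.69508332, 189.74878951],
       [  0.        ,   0.        ,   1.        ]]), 'eye': array([ 0.40450448, -0.19876723,  1.84916806]), 'rotation': array([ 0.02296255, -0.02298726, -0.6974035 ,  0.7159418 ])}
wrist {'camera_matrix': array([[331.64623987,   0.        , 254.53646144],
       [  0.        , 331.64623987, 186.47688559],
       [  0.        ,   0.        ,   1.        ]]), 'eye': array([ 0.25326498, -0.54903644,  0.383874  ]), 'rotation': array([-0.10489651,  0.07719517, -0.58205035,  0.80265498])}
```

View pics/side0.png

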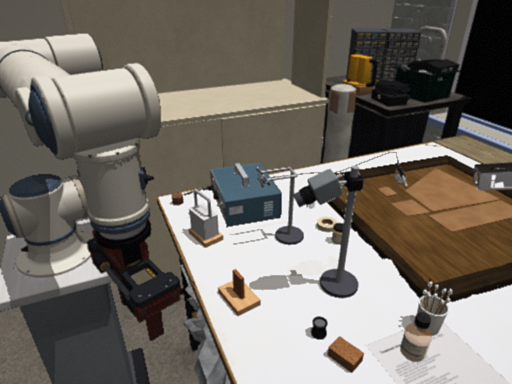

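View pics/top0.png

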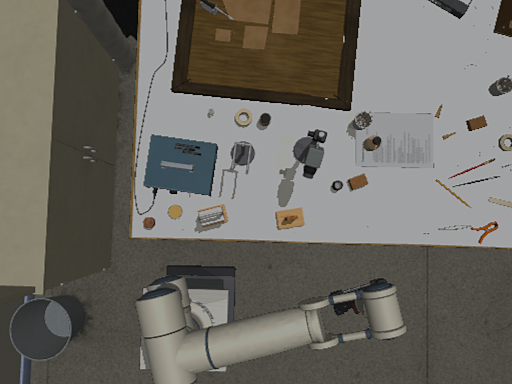

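View pics/wrist0.png

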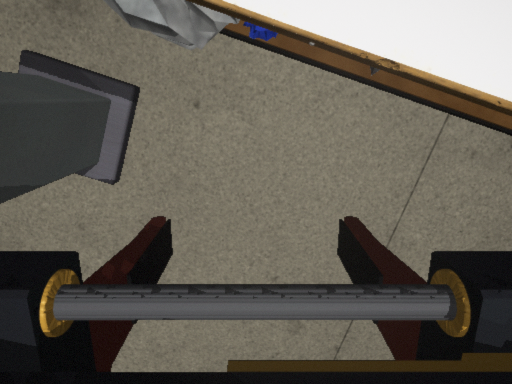

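Side view: covered stand at (206,225), hook at (290,200), inspection camera at (330,200), spare at (240,292). The top view shows the same things at (212,216), (238,160), (312,150) and (290,218).

```bash
cat > h.py <<'E'
from cell import robot,cams,nets
import cv2,numpy as np
from scipy.spatial.transform import Rotation as R
def world(cal,u,v,d):
    K=cal["camera_matrix"];u=np.asarray(u,float);v=np.asarray(v,float)
    p=np.stack([(u-K[0,2])/K[0,0]*d,-(v-K[1,2])/K[1,1]*d,-d*np.ones_like(u)],-1)
    return p@R.from_quat(cal["rotation"]).as_matrix().T+cal["eye"]
def proj(cal,P):
    K=cal["camera_matrix"];p=(np.asarray(P)-cal["eye"])@R.from_quat(cal["rotation"]).as_matrix()
    return np.stack([K[0,0]*p[...,0]/-p[...,2]+K[0,2],-K[1,1]*p[...,1]/-p[...,2]+K[1,2]],-1)
def cloud(cal,mask,d):
    v,u=np.nonzero(mask&(d>0));return world(cal,u,v,d[v,u])
def line_y(cal,u,v,z):  # ray meets height z
    a=world(cal,u,v,1.0);e=cal["eye"];t=(z-e[2])/(a[...,2]-e[2]);return e+(a-e)*np.asarray(t)[...,None]
E
python3 - <<'E'
from h import *
for n in ("side","top"):
    p,d=cams.grab_frame(n);c=cams.calibration(n)
    for name in ("cover","stand","hook","camera","lens","spare_center","petri_dish","loupe","weight_2"):
        for o in nets.outline_of(n,name)[:2]:
            P=cloud(c,o["pixels"],d)
            if len(P): print(n,name,round(o["score"],2),np.round(o["point"]),len(P),np.round(np.median(P,0),3),np.round(P.min(0),3),np.round(P.max(0),3))
p=cv2.imread("pics/side0.png");cv2.imwrite("pics/side0z.png",cv2.resize(p[130:330,150:390],None,fx=3,fy=3,interpolation=cv2.INTER_CUBIC)[:600,:720])
p=cv2.imread("pics/top0.png");cv2.imwrite("pics/top0z.png",cv2.resize(p[100:240,140:340],None,fx=4,fy=4,interpolation=cv2.INTER_CUBIC))
E
```

```text
side cover 0.72 [204. 216.] 958 [ 0.417 -0.119  0.079] [ 0.386 -0.145 -0.004] [0.506 0.189 0.156]
side stand 0.54 [206. 241.] 217 [ 0.413 -0.139  0.014] [ 0.38  -0.155 -0.   ] [ 0.47  -0.06   0.022]
side hook 0.91 [290. 227.] 830 [ 0.657 -0.208  0.022] [ 0.547 -0.413 -0.001] [0.846 0.153 0.287]
side hook 0.33 [206. 218.] 937 [ 0.416 -0.122  0.079] [ 0.386 -0.145 -0.003] [0.489 0.172 0.156]
side camera 0.81 [336. 196.] 3044 [ 0.663 -0.448  0.276] [ 0.547 -0.494 -0.003] [1.095 0.143 0.346]
side lens 0.62 [323. 190.] 1246 [ 0.602 -0.438  0.302] [ 0.547 -0.461 -0.003] [1.049 0.164 0.335]
side spare_center 0.65 [240. 283.] 262 [ 0.419 -0.393  0.057] [ 0.413 -0.408  0.001] [ 0.461 -0.289  0.085]
side petri_dish 0.39 [289. 219.] 913 [ 0.657 -0.207  0.055] [ 0.55  -0.408 -0.134] [1.006 0.458 0.284]
side loupe 0.86 [318. 326.] 325 [ 0.545 -0.564  0.031] [ 0.532 -0.578 -0.001] [ 0.584 -0.51   0.041]
top cover 0.86 [210. 213.] 314 [ 0.423 -0.093  0.095] [ 0.393 -0.136  0.   ] [ 0.455 -0.047  0.163]
top hook 0.93 [238. 152.] 480 [ 0.655 -0.197  0.016] [ 0.57  -0.24  -0.003] [ 0.71  -0.156  0.242]
top camera 0.71 [309. 149.] 1041 [ 0.649 -0.423  0.305] [ 0.55  -0.512 -0.007] [ 0.755 -0.39   0.355]
top lens 0.88 [311. 156.] 488 [ 0.606 -0.418  0.318] [ 0.552 -0.492 -0.005] [ 0.698 -0.394  0.338]
top lens 0.63 [171. 212.] 148 [0.438 0.05  0.006] [ 0.415  0.025 -0.006] [0.464 0.075 0.018]
top spare_center 0.67 [223. 205.] 13 [ 0.458 -0.132  0.018] [ 0.439 -0.137  0.01 ] [ 0.465 -0.125  0.025]
top petri_dish 0.56 [174. 211.] 164 [0.438 0.049 0.007] [ 0.412  0.023 -0.006] [0.464 0.075 0.022]
top weight_2 0.47 [173. 213.] 181 [0.439 0.049 0.006] [ 0.412  0.022 -0.006] [0.465 0.079 0.022]
```

```bash
sleep 0
```

```text
(no output)
```

View pics/side0z.png

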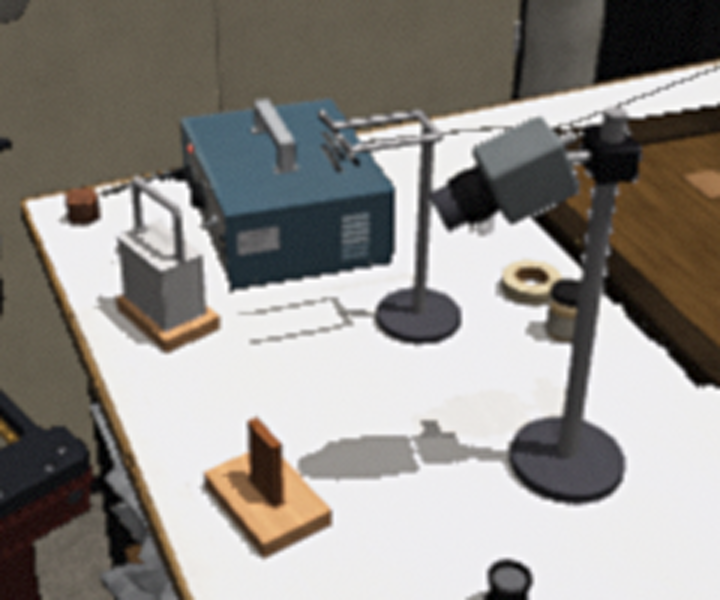

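View pics/top0z.png

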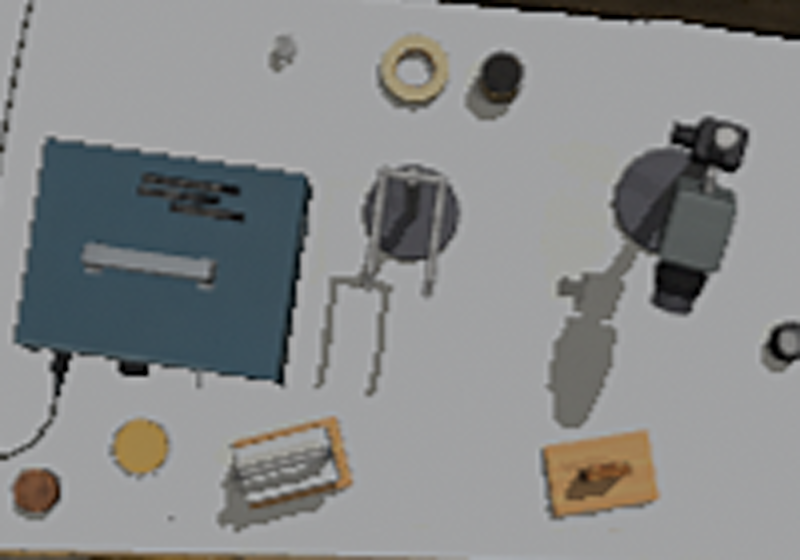

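The side zoom shows the bar of the cover's handle around (160,195) and the hook prongs ending at (335,125). The top zoom shows the cover turned roughly 13° and the prongs pointing down at the robot. I'll measure these with the wrist camera from closer, so I need its mounting first.

```bash
cat >> h.py <<'E'
def Tst():
    s=robot.state();return R.from_quat(s["eef_rot"]).as_matrix(),s["ee_pos"]
E
python3 - <<'E'
from h import *
Rt,p=Tst();c=cams.calibration("wrist");Rc=R.from_quat(c["rotation"]).as_matrix()
print("tool axes cols\n",Rt.round(3));print("eye in tool",(Rt.T@(c["eye"]-p)).round(3));print("cam look in tool",(Rt.T@-Rc[:,2]).round(3),"cam up",(Rt.T@Rc[:,1]).round(3))
# depth based cover estimates
for n in("top","side"):
    d=np.load(f"pics/{n}0.npy");c=cams.calibration(n)
    v,u=np.mgrid[0:384,0:512];P=world(c,u,v,d)
    m=(d>0)&(P[...,0]>.36)&(P[...,0]<.5)&(P[...,1]>-.17)&(P[...,1]<-.02)
    for lo,hi in((.135,.165),(.08,.105)):
        q=P[m&(P[...,2]>lo)&(P[...,2]<hi)];
        if len(q)>3:
            w=cv2.fitLine(q[:,:2].astype(np.float32),cv2.DIST_L2,0,.01,.01).ravel();print(n,lo,len(q),q.mean(0).round(3),w.round(3),np.degrees(np.arctan2(w[1],w[0])).round(1))
    for lo,hi in((.18,.23),(.23,.3)):
        m=(d>0)&(P[...,0]>.4)&(P[...,0]<.8)&(P[...,1]>-.28)&(P[...,1]<-.1)&(P[...,2]>lo)&(P[...,2]<hi)
        q=P[m];print(n,"hook",len(q),q.min(0).round(3) if len(q) else'',q.max(0).round(3)if len(q) else'')
    m=(d>0)&(P[...,0]>.4)&(P[...,0]<.63)&(P[...,1]>-.15)&(P[...,1]<.15)&(P[...,2]>.06)&(P[...,2]<.3)
    q=P[m&(P[...,0]>.47)];print("box",q.min(0).round(3),q.max(0).round(3),np.median(q,0).round(3))
E
```

```text
tool axes cols
 [[ 0.     0.951  0.311]
 [-0.     0.311 -0.951]
 [-1.     0.     0.   ]]
eye in tool [-0.143  0.07   0.001]
cam look in tool [ 0.966 -0.258 -0.   ] cam up [ 0.258  0.966 -0.   ]
top 0.135 69 [ 0.424 -0.092  0.154] [ 0.269 -0.963  0.424 -0.092] -74.4
top 0.08 262 [ 0.424 -0.092  0.094] [ 0.274 -0.962  0.424 -0.092] -74.1
top hook 123 [ 0.577 -0.227  0.181] [ 0.67  -0.162  0.23 ]
top hook 71 [ 0.564 -0.224  0.23 ] [ 0.668 -0.16   0.247]
box [ 0.498 -0.101  0.06 ] [0.63  0.15  0.155] [0.57  0.021 0.104]
side 0.135 89 [ 0.421 -0.104  0.149] [ 0.285 -0.958  0.421 -0.104] -73.4
side 0.08 360 [ 0.424 -0.102  0.092] [ 0.305 -0.952  0.424 -0.102] -72.3
side hook 218 [ 0.568 -0.231  0.18 ] [ 0.668 -0.169  0.23 ]
side hook 66 [ 0.559 -0.23   0.23 ] [ 0.665 -0.165  0.244]
box [ 0.495 -0.105  0.06 ] [0.63  0.15  0.142] [ 0.562 -0.032  0.103]
```

Estimates so far: bar ≈ (0.423, -0.097, 0.15), cover yaw ≈ 16°, saddle ≈ (0.60, -0.195). Next I move to a viewpoint that covers both the cover and the hook.

```bash
python3 -m handwheel '[{"tx":15,"ty":20,"tz":10,"wz":45},{"tx":15,"ty":20,"tz":10,"wz":45},{"tx":15,"ty":20,"tz":10,"wz":45},{"tx":15,"ty":20,"tz":10,"wz":45},{"tx":15,"ty":20,"tz":10,"wz":45},{"tx":29.4,"ty":42,"tz":14,"wz":88},{"tx":29.4,"ty":42,"tz":14,"wz":88},{"tx":29.4,"ty":42,"tz":14,"wz":88},{"tx":29.4,"ty":42,"tz":14,"wz":88},{"tx":29.4,"ty":42,"tz":14,"wz":88},{"tx":29.4,"ty":42,"tz":14,"wz":88},{"tx":29.4,"ty":42,"tz":14,"wz":88},{"tx":29.4,"ty":42,"tz":14,"wz":88},{"tx":29.4,"ty":42,"tz":14,"wz":88},{"tx":29.4,"ty":42,"tz":14,"wz":88}]' 100
python3 - <<'E'
from h import *
p,d=cams.grab_frame("wrist");c=cams.calibration("wrist");print(Tst())
np.savez("pics/w1.npz",p=p,d=d,**c)
cv2.imwrite("pics/w1.png",p[:,:,::-1])
E
```

```text
(array([[-5.11159193e-08,  9.50532116e-01,  3.10626297e-01],
       [ 4.53948678e-06,  3.10626297e-01, -9.50532116e-01],
       [-1.00000000e+00,  1.36149664e-06, -4.33080593e-06]]), array([ 0.18636528, -0.57032622,  0.24163426]))invalid input at $[0]: expected keys tx, ty, tz, wx, wy, wz
```

View pics/w1.png

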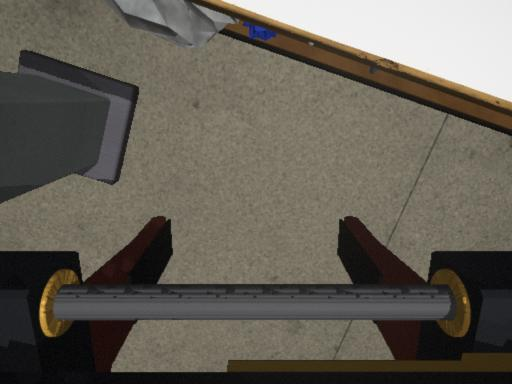

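The move was refused because every row needs all six keys, so the view is unchanged. I'll retype it with all keys.

```bash
python3 -m handwheel '[{"tx":15,"ty":20,"tz":10,"wx":0,"wy":0,"wz":45},{"tx":15,"ty":20,"tz":10,"wx":0,"wy":0,"wz":45},{"tx":15,"ty":20,"tz":10,"wx":0,"wy":0,"wz":45},{"tx":15,"ty":20,"tz":10,"wx":0,"wy":0,"wz":45},{"tx":15,"ty":20,"tz":10,"wx":0,"wy":0,"wz":45},{"tx":29.4,"ty":42,"tz":14,"wx":0,"wy":0,"wz":88},{"tx":29.4,"ty":42,"tz":14,"wx":0,"wy":0,"wz":88},{"tx":29.4,"ty":42,"tz":14,"wx":0,"wy":0,"wz":88},{"tx":29.4,"ty":42,"tz":14,"wx":0,"wy":0,"wz":88},{"tx":29.4,"ty":42,"tz":14,"wx":0,"wy":0,"wz":88},{"tx":29.4,"ty":42,"tz":14,"wx":0,"wy":0,"wz":88},{"tx":29.4,"ty":42,"tz":14,"wx":0,"wy":0,"wz":88},{"tx":29.4,"ty":42,"tz":14,"wx":0,"wy":0,"wz":88},{"tx":29.4,"ty":42,"tz":14,"wx":0,"wy":0,"wz":88},{"tx":29.4,"ty":42,"tz":14,"wx":0,"wy":0,"wz":88}]' 100
python3 - <<'E'
from h import *
p,d=cams.grab_frame("wrist");c=cams.calibration("wrist");print(Tst())
np.savez("pics/w1.npz",p=p,d=d,**c)
cv2.imwrite("pics/w1.png",p[:,:,::-1])
E
```

```text
time_s: 2.7
ee_pos: [0.4797, -0.1515, 0.3815]
eef_rot: [-0.098, 0.7, 0.098, 0.7]
contact_force: [0.8, 0.0, -0.4]
finger_gap: 0.0879
(array([[-1.90470348e-04, -2.74923028e-01,  9.61466220e-01],
       [-8.36351435e-05,  9.61466239e-01,  2.74923017e-01],
       [-9.99999978e-01, -2.80476826e-05, -2.06124036e-04]]), array([ 0.47977039, -0.15145498,  0.38152002]))
```

View pics/w1.png

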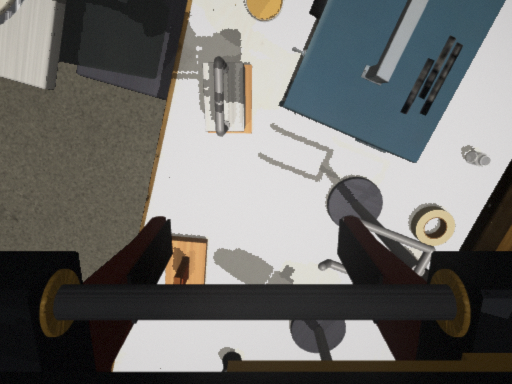

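The cover's bar runs from (218,60) to (222,133), nearly parallel to the image's vertical, so a 16° yaw fits. One prong tip shows at (325,266); the other prong is hidden behind the finger. Now the depth fits.

```bash
python3 - <<'E'
from h import *
def fit(q,t):
    w=cv2.fitLine(q[:,:2].astype(np.float32),cv2.DIST_HUBER,0,.01,.01).ravel();s=w[:2]*np.sign(w[1]);
    a=(q[:,:2]-w[2:])@s;mid=w[2:]+s*(np.percentile(a,1)+np.percentile(a,99))/2
    print(t,len(q),"mid",mid.round(4),"z",np.percentile(q[:,2],[5,50,95]).round(3),"len",np.ptp(a).round(3),"yaw",np.degrees(np.arctan2(-s[0],s[1])).round(1))
f=np.load("pics/w1.npz");c={k:f[k] for k in("camera_matrix","eye","rotation")};d=f["d"]
v,u=np.mgrid[0:384,0:512]
def box(P,d,*b):
    m=d>0
    for i in range(3): m=m&(P[...,i]>b[2*i])&(P[...,i]<b[2*i+1])
    return P[m]
P=world(c,u,v,d)
fit(box(P,d,.36,.5,-.17,-.02,.143,.17),"w bar")
q=box(P,d,.36,.5,-.17,-.02,.085,.105);print("top of cover rect",cv2.minAreaRect(q[:,:2].astype(np.float32)),np.median(q[:,2]))
q=box(P,d,.36,.5,-.17,-.02,.012,.024);print("stand",cv2.minAreaRect(q[:,:2].astype(np.float32)))
for n in("w","top","side"):
    if n!="w":
        d=np.load(f"pics/{n}0.npy");c=cams.calibration(n);P=world(c,u,v,d)
        fit(box(P,d,.36,.5,-.17,-.02,.143,.17),n+" bar")
    q=box(P,d,.54,.7,-.26,-.14,.21,.26)
    print(n,"hook pts",len(q));
    # prong split
    for lo,hi in((-.26,-.195),(-.195,-.14)):
        s=q[(q[:,1]>lo)&(q[:,1]<hi)&(q[:,0]<.65)]
        if len(s)>5:
            w=cv2.fitLine(s[:,:2].astype(np.float32),cv2.DIST_HUBER,0,.01,.01).ravel();print("  prong",len(s),w.round(3),"min x pt",s[s[:,0].argmin()].round(3),"z",np.median(s[:,2]).round(3),"az",np.degrees(np.arctan(w[1]/w[0])).round(1))
    s=q[q[:,0]>.65];
    if len(s):print("  bar",s.mean(0).round(3),s.min(0).round(3),s.max(0).round(3))
E
```

```text
w bar 706 mid [ 0.4227 -0.0939] z [0.148 0.153 0.155] len 0.086 yaw 15.9
top of cover rect ((0.45156264305114746, -0.08553102612495422), (0.1109987124800682, 0.08269823342561722), 15.952553749084473) 0.09313388583372145
stand ((0.454906702041626, -0.10445285588502884), (0.11555662751197815, 0.07174981385469437), 75.60895538330078)
w hook pts 1199
  prong 234 [ 0.981 -0.193  0.573 -0.215] min x pt [ 0.56  -0.215  0.24 ] z 0.229 az -11.1
  prong 493 [ 0.992 -0.124  0.607 -0.168] min x pt [ 0.565 -0.165  0.239] z 0.228 az -7.1
  bar [ 0.661 -0.187  0.226] [ 0.65  -0.204  0.21 ] [ 0.67  -0.17   0.232]
top bar 69 mid [ 0.4239 -0.092 ] z [0.147 0.154 0.161] len 0.083 yaw 15.6
top hook pts 189
  prong 63 [ 0.995 -0.102  0.609 -0.218] min x pt [ 0.564 -0.21   0.244] z 0.229 az -5.8
  prong 59 [ 0.995 -0.103  0.604 -0.167] min x pt [ 0.567 -0.163  0.239] z 0.229 az -5.9
  bar [ 0.663 -0.197  0.228] [ 0.651 -0.227  0.212] [ 0.67  -0.17   0.239]
side bar 74 mid [ 0.4196 -0.0987] z [0.144 0.152 0.155] len 0.086 yaw 16.8
side hook pts 239
  prong 97 [ 0.995 -0.095  0.603 -0.224] min x pt [ 0.559 -0.222  0.243] z 0.228 az -5.5
  prong 86 [ 0.995 -0.095  0.607 -0.173] min x pt [ 0.565 -0.169  0.241] z 0.228 az -5.5
  bar [ 0.659 -0.202  0.228] [ 0.652 -0.231  0.217] [ 0.668 -0.176  0.233]
```

Bar: mid (0.4227, -0.0935), axis z 0.149, yaw 16°, so the tool yaw already matches. Saddle ≈ (0.600, -0.192, 0.234), yaw -5.8°; the tip and cross bar estimates agree within 2 mm. The side camera's y reads about 5 mm low. Descending onto the bar.

```bash
python3 -m handwheel '[{"tx":-5.7,"ty":5.8,"tz":-5,"wx":0,"wy":0,"wz":0},{"tx":-5.7,"ty":5.8,"tz":-9,"wx":0,"wy":0,"wz":0},{"tx":-5.7,"ty":5.8,"tz":-9,"wx":0,"wy":0,"wz":0},{"tx":-5.7,"ty":5.8,"tz":-13,"wx":0,"wy":0,"wz":0},{"tx":-5.7,"ty":5.8,"tz":-17,"wx":0,"wy":0,"wz":0},{"tx":-5.7,"ty":5.8,"tz":-20,"wx":0,"wy":0,"wz":0},{"tx":-5.7,"ty":5.8,"tz":-22,"wx":0,"wy":0,"wz":0},{"tx":-5.7,"ty":5.8,"tz":-23.1,"wx":0,"wy":0,"wz":0},{"tx":-5.7,"ty":5.8,"tz":-23.1,"wx":0,"wy":0,"wz":0},{"tx":-5.7,"ty":5.8,"tz":-23.1,"wx":0,"wy":0,"wz":0}]' 100
python3 - <<'E'
from h import *
p,d=cams.grab_frame("wrist");c=cams.calibration("wrist");print(Tst()[1])
np.savez("pics/w2.npz",p=p,d=d,**c)
cv2.imwrite("pics/w2.png",p[:,:,::-1])
E
```

```text
time_s: 3.75
ee_pos: [0.4236, -0.0928, 0.1517]
eef_rot: [-0.099, 0.7, 0.099, 0.701]
contact_force: [-0.4, 0.2, 0.2]
finger_gap: 0.0875
[ 0.42389309 -0.09276866  0.15221906]
```

View pics/w2.png

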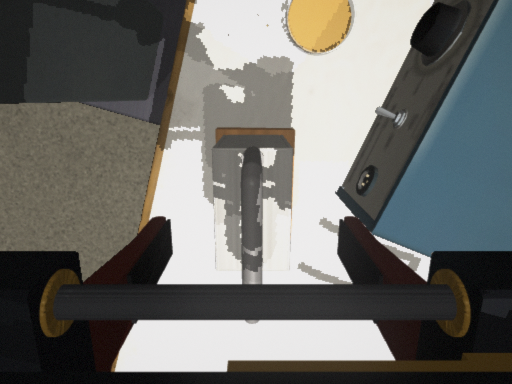

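The bar sits at column 252, midway between the fingers (about 255), with its ends at rows 150 and 320. Now checking the position along the bar.

```bash
python3 - <<'E'
from h import *
f=np.load("pics/w2.npz");c={k:f[k] for k in("camera_matrix","eye","rotation")};d=f["d"]
print(proj(c,Tst()[1]))
v,u=np.mgrid[0:384,0:512];P=world(c,u,v,d);m=(d>0)&(P[...,2]>.14)&(P[...,2]<.165)&(abs(u-252)<25)&((v<285)|(v>318))
q=P[m];a=np.array([-.275,.9615]);s=(q[:,:2]-Tst()[1][:2])@a;x=(q[:,:2]-Tst()[1][:2])@np.array([.9615,.275])
print(np.percentile(s,[0,1,99,100]),np.median(x),np.percentile(q[:,2],[5,50,95]))
m=(d>0)&(P[...,2]>.083)&(P[...,2]<.1)&(abs(u-252)<60);q=P[m];s=(q[:,:2]-Tst()[1][:2])@a;print(np.percentile(s,[0,1,99,100]))
E
python3 -m handwheel '[{"tx":0,"ty":0,"tz":-0.1,"wx":0,"wy":0,"wz":0},{"tx":0,"ty":0,"tz":-0.1,"wx":0,"wy":0,"wz":0},{"tx":0,"ty":0,"tz":-0.1,"wx":0,"wy":0,"wz":0},{"tx":0,"ty":0,"tz":-0.1,"wx":0,"wy":0,"wz":0},{"tx":0,"ty":0,"tz":-0.1,"wx":0,"wy":0,"wz":0},{"tx":0,"ty":0,"tz":-0.1,"wx":0,"wy":0,"wz":0},{"tx":0,"ty":0,"tz":-0.1,"wx":0,"wy":0,"wz":0},{"tx":0,"ty":0,"tz":-0.1,"wx":0,"wy":0,"wz":0}]' 0
```

```text
[255.07029675 251.52868823]
[-0.03895909 -0.03662459  0.04113713  0.04176963] -0.001861942990446484 [0.14721028 0.15344071 0.15504212]
[-0.04328865 -0.04184468  0.04072395  0.04177243]
time_s: 4.6
ee_pos: [0.4233, -0.0923, 0.1496]
eef_rot: [-0.099, 0.7, 0.099, 0.7]
contact_force: [-0.6, -0.5, 0.1]
finger_gap: 0.0275
```

```bash
python3 -m handwheel '[{"tx":0,"ty":0,"tz":0,"wx":0,"wy":0,"wz":0},{"tx":0,"ty":0,"tz":0,"wx":0,"wy":0,"wz":0},{"tx":0,"ty":0,"tz":0,"wx":0,"wy":0,"wz":0},{"tx":0,"ty":0,"tz":0,"wx":0,"wy":0,"wz":0},{"tx":0,"ty":0,"tz":0,"wx":0,"wy":0,"wz":0},{"tx":0,"ty":0,"tz":0,"wx":0,"wy":0,"wz":0}]' 0
```

```text
time_s: 5.2
ee_pos: [0.4233, -0.0924, 0.1496]
eef_rot: [-0.099, 0.7, 0.099, 0.7]
contact_force: [-0.5, -0.6, -0.1]
finger_gap: 0.0092
```

Gripped at a gap of 9.2 mm. Lift straight up, then go to a point in front of the prong tips, turning -21.8° to the hook's yaw.

```bash
python3 -m handwheel '[{"tx":0,"ty":0,"tz":1,"wx":0,"wy":0,"wz":0},{"tx":0,"ty":0,"tz":3,"wx":0,"wy":0,"wz":0},{"tx":0,"ty":0,"tz":5,"wx":0,"wy":0,"wz":0},{"tx":0,"ty":0,"tz":7,"wx":0,"wy":0,"wz":0},{"tx":0,"ty":0,"tz":9,"wx":0,"wy":0,"wz":0},{"tx":0,"ty":0,"tz":11.4,"wx":0,"wy":0,"wz":0},{"tx":0,"ty":0,"tz":11.4,"wx":0,"wy":0,"wz":0},{"tx":1,"ty":-2,"tz":11.4,"wx":0,"wy":0,"wz":-3},{"tx":3,"ty":-4,"tz":11.4,"wx":0,"wy":0,"wz":-7},{"tx":5,"ty":-6,"tz":11.4,"wx":0,"wy":0,"wz":-12},{"tx":7,"ty":-8,"tz":11.4,"wx":0,"wy":0,"wz":-17},{"tx":8.7,"ty":-9.1,"tz":11.4,"wx":0,"wy":0,"wz":-21.8},{"tx":8.7,"ty":-9.1,"tz":11.4,"wx":0,"wy":0,"wz":-21.8},{"tx":8.7,"ty":-9.1,"tz":11.4,"wx":0,"wy":0,"wz":-21.8},{"tx":8.7,"ty":-9.1,"tz":11.4,"wx":0,"wy":0,"wz":-21.8}]' 0
python3 - <<'E'
from h import *
print(Tst())
for n in("wrist","top","side"):
    p,d=cams.grab_frame(n);c=cams.calibration(n)
    np.savez(f"pics/3{n}.npz",p=p,d=d,**c)
    if n=="top": p=cv2.resize(p[120:260,170:330],None,fx=4,fy=4)
    if n=="side": p=cv2.resize(p[100:260,180:380],None,fx=3.5,fy=3.5)
    cv2.imwrite(f"pics/3{n}.png",p[:,:,::-1])
E
```

```text
time_s: 6.7
ee_pos: [0.5098, -0.1828, 0.2634]
eef_rot: [0.035, 0.706, -0.034, 0.706]
contact_force: [-0.2, 1.1, -1.6]
finger_gap: 0.0089
(array([[-4.41833950e-04,  9.76975948e-02,  9.95216049e-01],
       [ 2.83424508e-04,  9.95216119e-01, -9.76974757e-02],
       [-9.99999862e-01,  2.38902557e-04, -4.67410162e-04]]), array([ 0.50981447, -0.18278444,  0.26344079]))
```

View pics/3wrist.png

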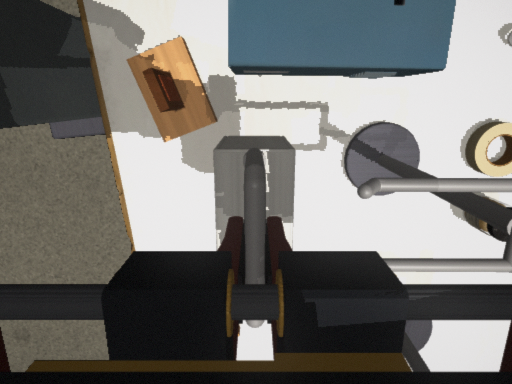

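View pics/3top.png

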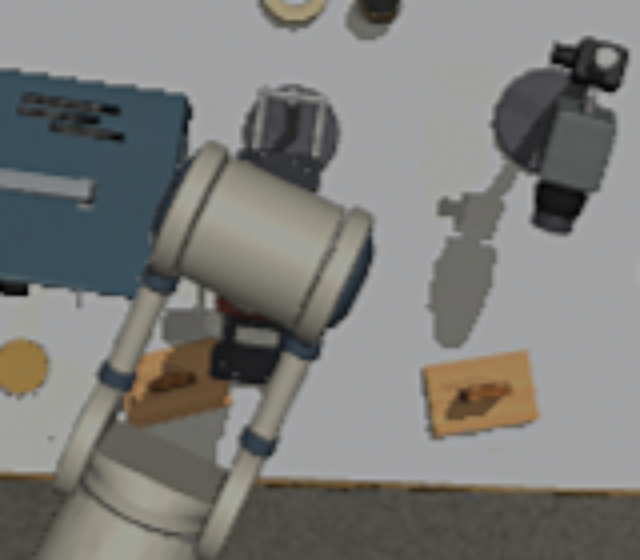

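View pics/3side.png

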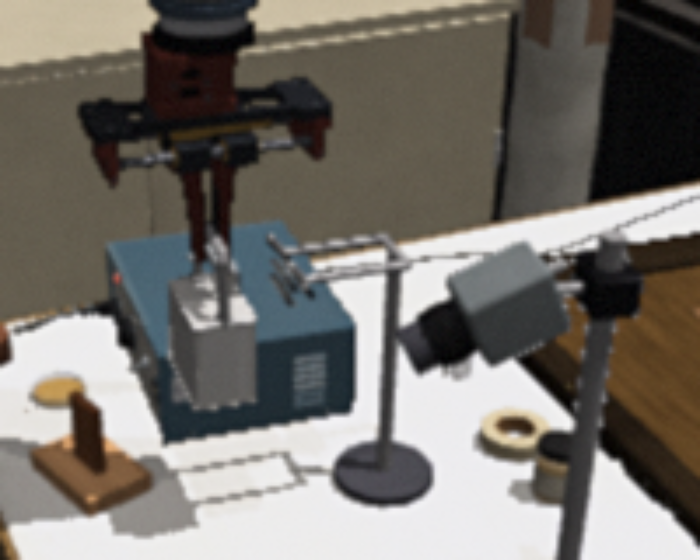

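The cover is off and hangs level in the grip. The panel stands in its stand, wrist pixel (160,90). The two prongs show in the wrist picture as level lines at rows 185 and 265, right of column 360. Now measuring prongs against handle in the tool frame.

```bash
python3 - <<'E'
from h import *
Rt,p=Tst()
f=np.load("pics/3wrist.npz");c={k:f[k] for k in("camera_matrix","eye","rotation")};d=f["d"]
v,u=np.mgrid[0:384,0:512];P=world(c,u,v,d);Q=(P-p)@Rt
def rep(m,t):
    q=Q[m&(d>0)];w=P[m&(d>0)]
    if len(q)==0:print(t,0);return
    print(t,len(q),"y",np.percentile(q[:,1],[2,50,98]).round(4),"z",np.percentile(q[:,2],[1,50,99]).round(4),"worldz",np.percentile(w[:,2],[5,50,95]).round(4))
H=(P[...,2]>.21)&(P[...,2]<.25)
rep(H&(u>400)&(u<470)&(v<230)&(v>150),"left prong")
rep(H&(u>400)&(u<470)&(v>=240)&(v<290),"right prong")
rep(H&(u>470)&(v<230)&(v>150),"left far")
rep(H&(u>330)&(u<385)&(v<230)&(v>150),"left tip")
rep((P[...,2]>.25)&(P[...,2]<.28)&(abs(u-254)<14)&(v<245),"bar top part")
rep((P[...,2]>.25)&(P[...,2]<.28)&(abs(u-254)<14)&(v>318)&(v<330),"bar low part")
rep((P[...,2]>.195)&(P[...,2]<.22)&(abs(u-254)<45)&(v<240),"cover top")
# panel seen
m=(d>0)&(P[...,2]>.05)&(P[...,2]<.1)&(u>130)&(u<200)&(v>50)&(v<120);q=P[m];print("panel",len(q),cv2.minAreaRect(q[q[:,2]>.074][:,:2].astype(np.float32)),q[:,2].max())
E
```

```text
left prong 960 y [0.0195 0.0236 0.0266] z [0.0814 0.1    0.1191] worldz [0.2261 0.2287 0.2301]
right prong 960 y [-0.0302 -0.0255 -0.0232] z [0.0871 0.1072 0.1278] worldz [0.2245 0.2285 0.23  ]
left far 1014 y [-0.0062  0.0205  0.0266] z [0.1202 0.1401 0.1541] worldz [0.2118 0.2271 0.2299]
left tip 412 y [0.0196 0.0243 0.0268] z [0.0537 0.0607 0.0721] worldz [0.2275 0.2389 0.2434]
bar top part 1912 y [0.0063 0.0236 0.0407] z [-0.0063 -0.0004  0.0055] worldz [0.2574 0.2671 0.2691]
bar low part 113 y [-0.039  -0.0361 -0.034 ] z [-0.0044 -0.0004  0.004 ] worldz [0.2661 0.2677 0.2687]
cover top 4741 y [-0.0147  0.019   0.0403] z [-0.0251 -0.005   0.024 ] worldz [0.2058 0.2073 0.2085]
panel 843 ((0.4256623685359955, -0.09657467156648636), (0.012170637026429176, 0.040012579411268234), 15.727394104003906) 0.0840239695235343
```

Prong midpoint sits at tool y -1.8 mm and the handle midpoint at +1 mm, so I shift about -2.5 mm across. The saddle is 90 mm ahead. Bar height is 0.263, as planned. Going in now, then lowering 2.9 cm.

```bash
python3 -m handwheel '[{"tx":0,"ty":-0.25,"tz":0,"wx":0,"wy":0,"wz":0},{"tx":2,"ty":-0.45,"tz":0,"wx":0,"wy":0,"wz":0},{"tx":4,"ty":-0.65,"tz":0,"wx":0,"wy":0,"wz":0},{"tx":6,"ty":-0.85,"tz":0,"wx":0,"wy":0,"wz":0},{"tx":8,"ty":-1.05,"tz":0,"wx":0,"wy":0,"wz":0},{"tx":8.9,"ty":-1.15,"tz":0,"wx":0,"wy":0,"wz":0},{"tx":8.9,"ty":-1.15,"tz":0,"wx":0,"wy":0,"wz":0},{"tx":8.9,"ty":-1.15,"tz":0,"wx":0,"wy":0,"wz":0}]' 0
python3 - <<'E'
from h import *
print(Tst()[1])
for n in("wrist","side"):
    p,d=cams.grab_frame(n);c=cams.calibration(n)
    np.savez(f"pics/4{n}.npz",p=p,d=d,**c)
    if n=="side": p=cv2.resize(p[100:260,180:380],None,fx=3.5,fy=3.5)
    cv2.imwrite(f"pics/4{n}.png",p[:,:,::-1])
E
```

```text
time_s: 7.65
ee_pos: [0.5989, -0.1948, 0.2637]
eef_rot: [0.035, 0.706, -0.035, 0.706]
contact_force: [-1.1, 0.2, -0.8]
finger_gap: 0.009
[ 0.59889337 -0.19483051  0.26367564]
```

View pics/4wrist.png

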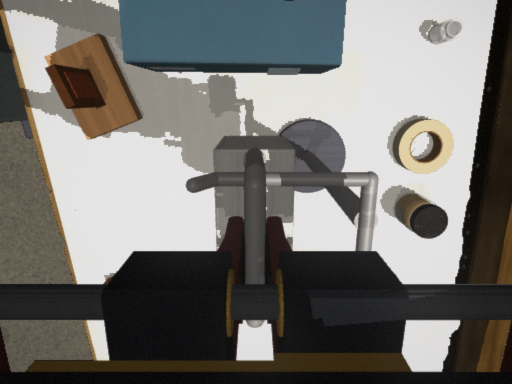

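View pics/4side.png

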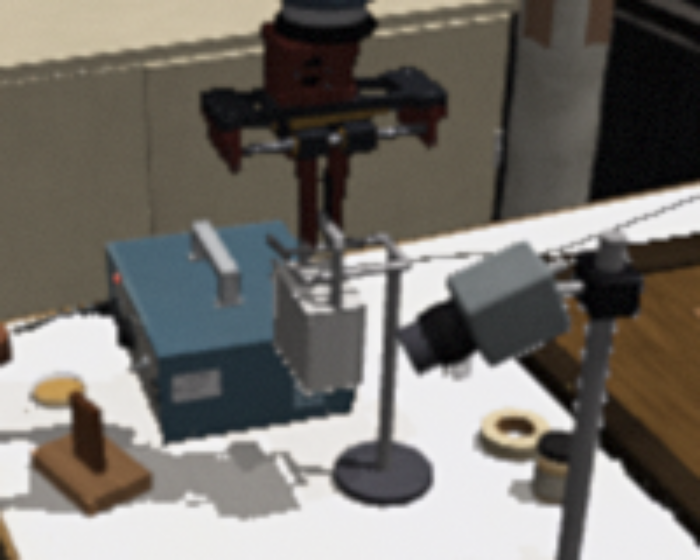

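The bar (column 254) is over the prongs. The left prong runs at row 180 from its tip at column 195 to the cross bar at column 370. Lowering.

```bash
python3 -m handwheel '[{"tx":0,"ty":0,"tz":-1,"wx":0,"wy":0,"wz":0},{"tx":0,"ty":0,"tz":-2,"wx":0,"wy":0,"wz":0},{"tx":0,"ty":0,"tz":-2.6,"wx":0,"wy":0,"wz":0},{"tx":0,"ty":0,"tz":-2.9,"wx":0,"wy":0,"wz":0},{"tx":0,"ty":0,"tz":-2.9,"wx":0,"wy":0,"wz":0},{"tx":0,"ty":0,"tz":-2.9,"wx":0,"wy":0,"wz":0}]' 0
```

```text
time_s: 8.35
ee_pos: [0.5994, -0.1948, 0.2345]
eef_rot: [0.035, 0.706, -0.035, 0.706]
contact_force: [-0.3, -1.0, -0.9]
finger_gap: 0.0088
```

```bash
python3 -m handwheel '[{"tx":0,"ty":0,"tz":-0.1,"wx":0,"wy":0,"wz":0},{"tx":0,"ty":0,"tz":-0.1,"wx":0,"wy":0,"wz":0},{"tx":0,"ty":0,"tz":-0.1,"wx":0,"wy":0,"wz":0},{"tx":0,"ty":0,"tz":-0.1,"wx":0,"wy":0,"wz":0},{"tx":0,"ty":0,"tz":-0.1,"wx":0,"wy":0,"wz":0},{"tx":0,"ty":0,"tz":-0.1,"wx":0,"wy":0,"wz":0},{"tx":0,"ty":0,"tz":-0.1,"wx":0,"wy":0,"wz":0}]' 45
python3 - <<'E'
from h import *
for n in("wrist","side"):
    p,d=cams.grab_frame(n);c=cams.calibration(n)
    np.savez(f"pics/5{n}.npz",p=p,d=d,**c)
    if n=="side": p=cv2.resize(p[100:260,180:380],None,fx=3.5,fy=3.5)
    cv2.imwrite(f"pics/5{n}.png",p[:,:,::-1])
E
```

```text
time_s: 9.05
ee_pos: [0.5994, -0.1949, 0.2336]
eef_rot: [0.035, 0.706, -0.035, 0.706]
contact_force: [-0.6, 0.1, -0.1]
finger_gap: 0.0394
```

View pics/5wrist.png

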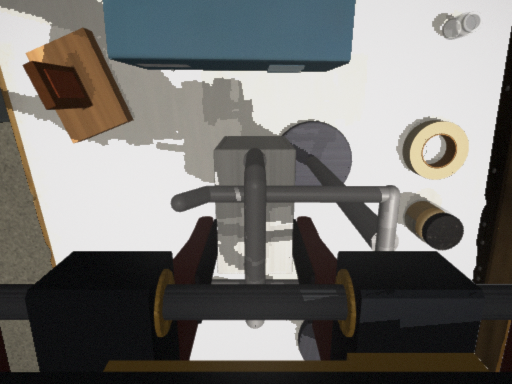

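View pics/5side.png

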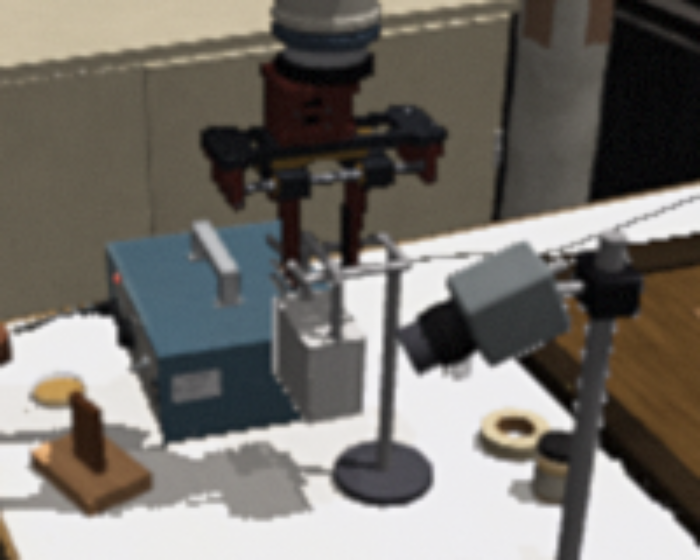

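The cover hangs on both prongs, both fingers are clear of the bar, and the outside force is near zero. I go straight up, then to a viewpoint between the panel and the lens, turning the camera to look along the bench.

```bash
python3 -m handwheel '[{"tx":0,"ty":0,"tz":2,"wx":0,"wy":0,"wz":0},{"tx":0,"ty":0,"tz":5,"wx":0,"wy":0,"wz":0},{"tx":0,"ty":0,"tz":9,"wx":0,"wy":0,"wz":0},{"tx":0,"ty":0,"tz":13,"wx":0,"wy":0,"wz":0},{"tx":0,"ty":0,"tz":16.6,"wx":0,"wy":0,"wz":0},{"tx":-3,"ty":-3,"tz":16.6,"wx":0,"wy":0,"wz":-8},{"tx":-6,"ty":-6,"tz":16.6,"wx":0,"wy":0,"wz":-16},{"tx":-9,"ty":-9,"tz":16.6,"wx":0,"wy":0,"wz":-24},{"tx":-12,"ty":-12.5,"tz":16.6,"wx":0,"wy":0,"wz":-32},{"tx":-12,"ty":-12.5,"tz":16.6,"wx":0,"wy":0,"wz":-40},{"tx":-12,"ty":-12.5,"tz":16.6,"wx":0,"wy":0,"wz":-48},{"tx":-12,"ty":-12.5,"tz":16.6,"wx":0,"wy":0,"wz":-56},{"tx":-12,"ty":-12.5,"tz":16.6,"wx":0,"wy":0,"wz":-64},{"tx":-12,"ty":-12.5,"tz":16.6,"wx":0,"wy":0,"wz":-68.4},{"tx":-12,"ty":-12.5,"tz":16.6,"wx":0,"wy":0,"wz":-68.4},{"tx":-12,"ty":-12.5,"tz":16.6,"wx":0,"wy":0,"wz":-68.4},{"tx":-12,"ty":-12.5,"tz":16.6,"wx":0,"wy":0,"wz":-68.4}]' 90
python3 - <<'E'
from h import *
print(Tst())
for n in("wrist","side","top"):
    p,d=cams.grab_frame(n);c=cams.calibration(n)
    np.savez(f"pics/6{n}.npz",p=p,d=d,**c)
    if n=="side": p=cv2.resize(p[100:260,180:380],None,fx=3.5,fy=3.5)
    cv2.imwrite(f"pics/6{n}.png",p[:,:,::-1])
E
```

```text
time_s: 10.85
ee_pos: [0.4794, -0.3198, 0.3996]
eef_rot: [0.426, 0.565, -0.426, 0.565]
contact_force: [-0.3, -0.4, 0.2]
finger_gap: 0.0789
(array([[ 4.07434557e-05,  9.61315143e-01,  2.75450892e-01],
       [-4.88946829e-06,  2.75450893e-01, -9.61315144e-01],
       [-9.99999999e-01,  3.78204926e-05,  1.59231412e-05]]), array([ 0.47935267, -0.31983144,  0.39964731]))
```

View pics/6wrist.png

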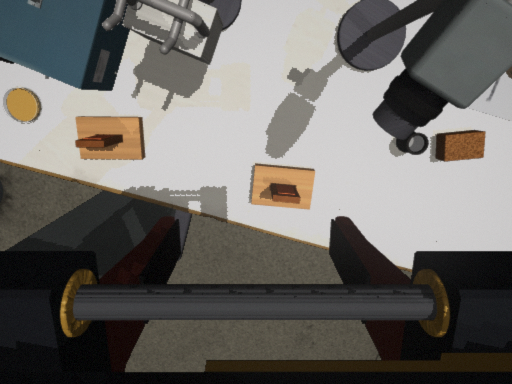

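View pics/6side.png

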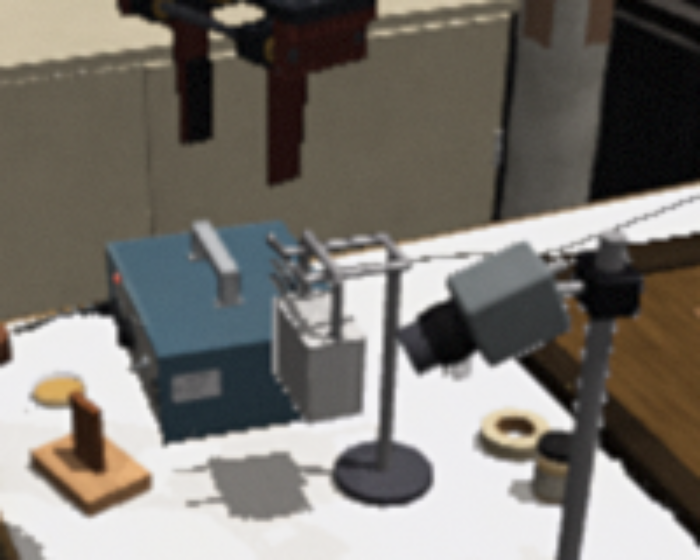

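The cover hangs still on both prongs. In the wrist picture the sample panel is at (97,140), the spare at (285,190), and the camera barrel's front at (395,118) with the housing at (460,50). Now fitting the lens pose and the panel pose.

```bash
cat > fit.py <<'E'
from h import *
from scipy.optimize import least_squares
v,u=np.mgrid[0:384,0:512]
e=np.radians(25)
def axes(psi):
    x=np.array([np.cos(psi)*np.cos(e),np.sin(psi)*np.cos(e),np.sin(e)]);y=np.array([-np.sin(psi),np.cos(psi),0]);return np.stack([x,y,np.cross(x,y)],1)
for n in("wrist","top","side"):
    f=np.load(f"pics/6{n}.npz");c={k:f[k] for k in("camera_matrix","eye","rotation")};d=f["d"];P=world(c,u,v,d)
    m=(d>0)&(P[...,0]>.5)&(P[...,0]<.76)&(P[...,1]>-.56)&(P[...,1]<-.36)&(P[...,2]>.235)&(P[...,2]<.37)
    if n=="wrist": m&=(u>360)
    q=P[m];np.save(f"pics/cam_{n}.npy",q)
    sat=f["p"][m].astype(int).mean(1)
    # fit: lens origin (X,Y,.270), yaw; residual: distance to box(housing) or cylinder(barrel)
    def res(t):
        A=axes(t[2]);L=(q-np.array([t[0],t[1],.270]))@A
        r=np.hypot(L[:,1],L[:,2]);
        # barrel region 0<x<xh
        box=np.maximum(abs(L[:,1]),abs(L[:,2]))-.025
        cyl=np.minimum(abs(r-.017),abs(r-.020))
        k=(L[:,0]>.06)&(L[:,0]<.105)
        b=(L[:,0]>0)&(L[:,0]<.04)
        return np.where(k,abs(box),np.where(b,cyl,np.where(L[:,0]<0,-L[:,0],0.0)))
    best=None
    for y0 in(-.43,-.445,-.46):
        for ps in(-.3,-.15,0,.15):
            for x0 in (.55,.57):
                r=least_squares(res,[x0,y0,ps],loss="soft_l1",f_scale=.003)
                if best is None or r.cost/1<best.cost: best=r
    t=best.x;A=axes(t[2]);L=(q-np.array([t[0],t[1],.270]))@A
    print(n,len(q),t.round(4),"yaw",np.degrees(t[2]).round(1),best.cost)
    for a in np.arange(-.01,.16,.01):
        s=L[(L[:,0]>=a)&(L[:,0]<a+.01)]
        if len(s)>4:print("   x%.2f n%d y %s z %s"%(a,len(s),np.percentile(s[:,1],[2,98]).round(3),np.percentile(s[:,2],[2,98]).round(3)))
    mm=(d>0)&(P[...,2]>.07)&(P[...,2]<.095)&(P[...,0]>.37)&(P[...,0]<.48)&(P[...,1]>-.15)&(P[...,1]<-.05);w=P[mm];print("  panel top",cv2.minAreaRect(w[:,:2].astype(np.float32)),len(w),w[:,2].max())
E
python3 fit.py
```

```text
wrist 11710 [ 0.6506  0.021  -0.9244] yaw -53.0 0.0
  panel top ((0.42571744322776794, -0.0964488834142685), (0.012030444107949734, 0.04142385348677635), 14.639718055725098) 282 0.08468297983288214
top 685 [ 0.3974 -0.2878 -0.1584] yaw -9.1 0.0
  panel top ((0.42685332894325256, -0.09404374659061432), (0.011459296569228172, 0.03975803405046463), 15.473601341247559) 35 0.09117375995783861
side 1729 [ 0.5433 -0.4179 -0.1124] yaw -6.4 0.003523188587136153
   x0.00 n15 y [-0.011  0.006] z [-0.016  0.012]
   x0.01 n67 y [-0.011  0.013] z [-0.013  0.013]
   x0.02 n79 y [-0.015  0.012] z [-0.014  0.016]
   x0.03 n89 y [-0.019  0.009] z [-0.015  0.019]
   x0.04 n85 y [-0.02  0.01] z [-0.016  0.017]
   x0.05 n140 y [-0.025  0.02 ] z [-0.023  0.023]
   x0.06 n141 y [-0.027  0.02 ] z [-0.022  0.023]
   x0.07 n135 y [-0.028  0.019] z [-0.023  0.023]
   x0.08 n140 y [-0.03   0.017] z [-0.024  0.023]
   x0.09 n139 y [-0.03   0.017] z [-0.022  0.023]
   x0.10 n128 y [-0.031  0.017] z [-0.087  0.023]
   x0.11 n92 y [-0.019  0.005] z [-0.089  0.019]
   x0.12 n147 y [-0.028  0.005] z [-0.076  0.007]
   x0.13 n113 y [-0.031  0.007] z [-0.054 -0.005]
   x0.14 n116 y [-0.032  0.025] z [-0.038  0.008]
   x0.15 n94 y [-0.032 -0.002] z [-0.031  0.012]
  panel top ((0.42276474833488464, -0.10002411901950836), (0.012698821723461151, 0.04053694009780884), 18.577411651611328) 52 0.08413911882133618
```

The fit escaped through its residual-free regions, except for the side view. I'll use section midlines and the housing's top plane instead.

```bash
cat > fit2.py <<'E'
from h import *
from scipy.optimize import least_squares
e=np.radians(25)
def axes(psi):
    x=np.array([np.cos(psi)*np.cos(e),np.sin(psi)*np.cos(e),np.sin(e)]);y=np.array([-np.sin(psi),np.cos(psi),0]);return np.stack([x,y,np.cross(x,y)],1)
O=np.array([.555,-.43,.270])
for n in("wrist","top","side"):
    q=np.load(f"pics/cam_{n}.npy")
    psi=-.1
    for it in range(6):
        A=axes(psi);L=(q-O)@A;xs=[];mid=[]
        k=(abs(L[:,0]-.075)<.035)|(abs(L[:,0]-.02)<.02)
        # restrict top-face pts of housing: z near .025
        t=L[(L[:,2]>.015)&(L[:,0]>.05)&(L[:,0]<.1)]
        for a in np.arange(.05,.10,.006):
            s=t[(t[:,0]>=a)&(t[:,0]<a+.006)]
            if len(s)>5: xs.append(s[:,0].mean());mid.append((np.percentile(s[:,1],3)+np.percentile(s[:,1],97))/2)
        if len(xs)<3:break
        sl=np.polyfit(xs,mid,1);psi+=np.arctan(sl[0])/np.cos(e)*.8
    A=axes(psi);L=(q-O)@A;print(n,"yaw",np.degrees(psi).round(1),"mids",np.round(mid,4))
    psi=-.12 if n!="x" else psi;A=axes(psi);L=(q-O)@A
    for a in np.arange(-.02,.13,.01):
        s=L[(L[:,0]>=a)&(L[:,0]<a+.01)&(L[:,2]>-.03)]
        if len(s)>4:print("   x%.2f n%d y %s mid %.4f z %s"%(a,len(s),np.percentile(s[:,1],[2,98]).round(3),np.percentile(s[:,1],[2,98]).mean(),np.percentile(s[:,2],[50,98]).round(3)))
E
python3 fit2.py
```

```text
wrist yaw 5.1 mids [0.0073 0.0062 0.0041 0.0028 0.0035 0.0046 0.0056 0.0066 0.0063]
   x-0.01 n36 y [0.006 0.027] mid 0.0170 z [0.016 0.018]
   x0.00 n545 y [0.006 0.035] mid 0.0204 z [0.015 0.018]
   x0.01 n604 y [0.003 0.036] mid 0.0192 z [0.016 0.021]
   x0.02 n781 y [-0.001  0.036] mid 0.0178 z [0.019 0.023]
   x0.03 n920 y [-0.002  0.036] mid 0.0170 z [0.018 0.023]
   x0.04 n1158 y [-0.007  0.039] mid 0.0157 z [0.025 0.028]
   x0.05 n1579 y [-0.009  0.039] mid 0.0150 z [0.025 0.028]
   x0.06 n1728 y [-0.01   0.037] mid 0.0139 z [0.025 0.028]
   x0.07 n1821 y [-0.009  0.036] mid 0.0136 z [0.025 0.028]
   x0.08 n1651 y [-0.001  0.035] mid 0.0171 z [0.025 0.027]
   x0.09 n862 y [0.007 0.034] mid 0.0205 z [0.025 0.027]
   x0.10 n25 y [0.008 0.017] mid 0.0121 z [0.013 0.022]
top yaw -10.2 mids [0.0193 0.0162 0.0185 0.0175 0.0187 0.0156 0.0186 0.0164 0.0191]
   x0.00 n12 y [0.006 0.035] mid 0.0205 z [0.012 0.019]
   x0.01 n31 y [0.002 0.036] mid 0.0192 z [0.014 0.024]
   x0.02 n38 y [-0.001  0.038] mid 0.0185 z [0.017 0.027]
   x0.03 n39 y [0.004 0.037] mid 0.0207 z [0.017 0.027]
   x
[... 726 characters left out ...]
n81 y [-0.005  0.021] mid 0.0082 z [0.014 0.022]
   x0.02 n86 y [-0.008  0.02 ] mid 0.0057 z [0.014 0.024]
   x0.03 n103 y [-0.011  0.021] mid 0.0047 z [0.014 0.026]
   x0.04 n135 y [-0.016  0.032] mid 0.0080 z [0.019 0.029]
   x0.05 n139 y [-0.016  0.031] mid 0.0077 z [0.02  0.029]
   x0.06 n138 y [-0.017  0.03 ] mid 0.0064 z [0.019 0.029]
   x0.07 n138 y [-0.018  0.028] mid 0.0047 z [0.021 0.029]
   x0.08 n139 y [-0.019  0.028] mid 0.0045 z [0.021 0.028]
   x0.09 n89 y [-0.02   0.028] mid 0.0043 z [0.023 0.029]
   x0.10 n31 y [-0.008  0.008] mid -0.0000 z [-0.003  0.014]
   x0.11 n96 y [-0.018  0.017] mid -0.0002 z [-0.012  0.001]
   x0.12 n96 y [-0.019  0.019] mid 0.0001 z [-0.003  0.001]
```

```bash
sed -i 's/psi=-.12 if n!="x" else psi/psi=-.22/' fit2.py; sed -i 's/O=np.array.*/O=np.array([.555,-.41,.270])/' fit2.py; python3 fit2.py | grep -v "n[0-9] " ; python3 - <<'E'
from h import *
# plane normal of the housing top (wrist)
import importlib
e=np.radians(25)
for n in("wrist","top"):
    q=np.load(f"pics/cam_{n}.npy");z=np.array([-np.sin(e),.05,np.cos(e)])
    O=np.array([.555,-.41,.270]);x=np.array([np.cos(e),-.2,np.sin(e)])
    for i in range(8):
        h=(q-O)@z;m=(abs(h-.025)<(.006 if i<3 else .003))&((q-O)@x>.05)&((q-O)@x<.1)
        s=q[m];cc=s.mean(0);_,_,V=np.linalg.svd(s-cc);z=V[2]*np.sign(V[2,2])
    print(n,m.sum(),z.round(3),"tilt",np.degrees(np.arccos(z[2])).round(1),"yaw",np.degrees(np.arctan2(-z[1],-z[0])).round(1))
E
```

```text
wrist yaw 4.0 mids [-0.0121 -0.0137 -0.0154 -0.0163 -0.0153 -0.0143 -0.013  -0.012  -0.0149]
   x0.00 n469 y [-0.013  0.015] mid 0.0011 z [0.014 0.017]
   x0.01 n564 y [-0.014  0.017] mid 0.0016 z [0.015 0.019]
   x0.02 n769 y [-0.018  0.019] mid 0.0006 z [0.017 0.021]
   x0.03 n902 y [-0.019  0.019] mid 0.0003 z [0.017 0.021]
   x0.04 n1054 y [-0.023  0.023] mid -0.0001 z [0.023 0.026]
   x0.05 n1546 y [-0.024  0.023] mid -0.0004 z [0.024 0.026]
   x0.06 n1674 y [-0.024  0.023] mid -0.0006 z [0.024 0.026]
   x0.07 n1836 y [-0.024  0.023] mid -0.0007 z [0.024 0.026]
   x0.08 n1766 y [-0.019  0.023] mid 0.0019 z [0.024 0.026]
   x0.09 n1028 y [-0.009  0.022] mid 0.0067 z [0.024 0.026]
   x0.10 n101 y [-0.002  0.009] mid 0.0036 z [0.023 0.025]
top yaw -12.0 mids [ 0.0005 -0.0009  0.0007  0.     -0.0007  0.0001 -0.0008 -0.0008  0.0013]
   x0.01 n26 y [-0.014  0.017] mid 0.0018 z [0.012 0.02 ]
   x0.02 n38 y [-0.017  0.021] mid 0.0018 z [0.015 0.027]
   x0.03 n42 y [-0.018  0.02 ] mid 0.0010 z [0.016 0.026]
   x0.04 n32 y [-0.022  0.022] mid 0.0003 z [0.022 0.029]
   x0.05 n50 y [-0.023 
[... 722 characters left out ...]
0.03 n84 y [-0.025  0.004] mid -0.0109 z [0.012 0.022]
   x0.04 n128 y [-0.03   0.014] mid -0.0076 z [0.015 0.027]
   x0.05 n138 y [-0.031  0.016] mid -0.0075 z [0.019 0.027]
   x0.06 n137 y [-0.03   0.015] mid -0.0077 z [0.017 0.027]
   x0.07 n138 y [-0.031  0.014] mid -0.0084 z [0.018 0.027]
   x0.08 n135 y [-0.031  0.015] mid -0.0080 z [0.018 0.027]
   x0.09 n135 y [-0.031  0.016] mid -0.0076 z [0.017 0.027]
   x0.10 n36 y [-0.028  0.01 ] mid -0.0087 z [0.008 0.025]
   x0.11 n69 y [-0.024  0.009] mid -0.0076 z [-0.015  0.013]
   x0.12 n95 y [-0.027  0.011] mid -0.0077 z [-0.007 -0.001]
wrist 6297 [-0.411  0.109  0.905] tilt 25.2 yaw -14.8
top 112 [-0.424  0.101  0.9  ] tilt 25.9 yaw -13.4
```

```bash
python3 - <<'E'
from h import *
e=np.radians(25);psi=np.radians(-13)
x=np.array([np.cos(psi)*np.cos(e),np.sin(psi)*np.cos(e),np.sin(e)]);y=np.array([-np.sin(psi),np.cos(psi),0]);A=np.stack([x,y,np.cross(x,y)],1)
O=np.array([.555,-.41,.270])
for n in("wrist","top","side"):
    f=np.load(f"pics/6{n}.npz");c={k:f[k] for k in("camera_matrix","eye","rotation")};d=f["d"];v,u=np.mgrid[0:384,0:512];P=world(c,u,v,d)
    L=(P-O)@A;m=(d>0)&(np.hypot(L[...,1],L[...,2])<.022)&(abs(L[...,0])<.04)
    print(n,"front",np.percentile(L[m][:,0],[0,1,3,6,10]).round(4))
    h,b=np.histogram(L[m][:,0],np.arange(-.02,.012,.002));print(h)
    m=(d>0)&(P[...,2]>.004)&(P[...,2]<.03)&(np.hypot(P[...,0]-.66,P[...,1]+.43)<.09)
    q=P[m];(cx,cy),r=cv2.minEnclosingCircle(q[:,:2].astype(np.float32));print(" foot",round(cx,4),round(cy,4),"r",round(r,4),len(q),"-> focus",(np.array([cx,cy])-.212*np.array([np.cos(psi),np.sin(psi)])).round(4))
print("focus from axis",(O-.09*x).round(4),"+y*.0005")
E
```

```text
wrist front [-0.0001  0.0018  0.0029  0.0044  0.0063]
[  0   0   0   0   0   0   0   0   0   1  33 107 106 110 114]
 foot 0.6814 -0.4418 r 0.0498 3386 -> focus [ 0.4748 -0.3941]
top front [0.0069 0.0075 0.0081 0.0091 0.0109]
[0 0 0 0 0 0 0 0 0 0 0 0 0 3 5]
 foot 0.6583 -0.4296 r 0.0899 405 -> focus [ 0.4517 -0.3819]
side front [0.0001 0.0001 0.0009 0.0012 0.0029]
[ 0  0  0  0  0  0  0  0  0  0 15 15 15 14 13]
 foot 0.6611 -0.4362 r 0.0835 824 -> focus [ 0.4545 -0.3885]
focus from axis [ 0.4755 -0.3917  0.232 ] +y*.0005
```

Focus estimate: (0.4755, -0.3925, 0.232) from the barrel, (0.475, -0.394) from the foot. Lens azimuth is about -13°, tilt 25.2°, so everything agrees with the given values. Panel at about (0.425, -0.096), yaw 15.5°. Moving above the panel to check.

```bash
python3 -m handwheel '[{"tx":-1.5,"ty":5,"tz":0,"wx":0,"wy":0,"wz":0},{"tx":-3,"ty":10,"tz":-3,"wx":0,"wy":0,"wz":0},{"tx":-4.5,"ty":15,"tz":-7,"wx":0,"wy":0,"wz":0},{"tx":-5.4,"ty":19,"tz":-11,"wx":0,"wy":0,"wz":0},{"tx":-5.4,"ty":22,"tz":-15,"wx":0,"wy":0,"wz":0},{"tx":-5.4,"ty":22.4,"tz":-19,"wx":0,"wy":0,"wz":0},{"tx":-5.4,"ty":22.4,"tz":-22,"wx":0,"wy":0,"wz":0},{"tx":-5.4,"ty":22.4,"tz":-24,"wx":0,"wy":0,"wz":0},{"tx":-5.4,"ty":22.4,"tz":-24,"wx":0,"wy":0,"wz":0},{"tx":-5.4,"ty":22.4,"tz":-24,"wx":0,"wy":0,"wz":0},{"tx":-5.4,"ty":22.4,"tz":-24,"wx":0,"wy":0,"wz":0}]' 100
python3 - <<'E'
from h import *
Rt,p=Tst();print(p)
im,d=cams.grab_frame("wrist");c=cams.calibration("wrist");np.savez("pics/7wrist.npz",p=im,d=d,**c)
cv2.imwrite("pics/7wrist.png",im[:,:,::-1])
v,u=np.mgrid[0:384,0:512];P=world(c,u,v,d);Q=(P-p)@Rt
m=(d>0)&(P[...,2]>.078)&(P[...,2]<.09)&(abs(u-254)<110)&(v<250);q=Q[m]
print("top face in tool y,z",len(q),np.percentile(q[:,1],[1,50,99]).round(4),np.percentile(q[:,2],[1,50,99]).round(4),cv2.minAreaRect(q[:,1:].astype(np.float32)),np.percentile(P[m][:,2],[5,50,95]))
E
```

```text
time_s: 12.1
ee_pos: [0.4263, -0.0964, 0.1621]
eef_rot: [0.427, 0.563, -0.426, 0.565]
contact_force: [-0.2, 0.3, 0.3]
finger_gap: 0.0876
[ 0.4263036  -0.09636142  0.16207582]
top face in tool y,z 815 [-0.0069 -0.0012  0.0033] [-0.0196  0.0001  0.0192] ((0.03149253502488136, 4.5534223318099976e-05), (0.07745495438575745, 0.03906939551234245), 0.44713738560676575) [0.07984906 0.08188906 0.08297951]
```

View pics/7wrist.png

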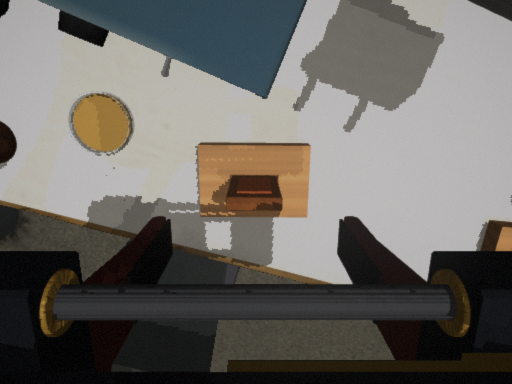

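The panel lies symmetric between the fingers (±19.5 mm) and sits 1.8 mm toward tool -y. I correct that while descending to about z = 0.052.

```bash
python3 -m handwheel '[{"tx":-0.2,"ty":0,"tz":-2,"wx":0,"wy":0,"wz":0},{"tx":-0.2,"ty":0,"tz":-5,"wx":0,"wy":0,"wz":0},{"tx":-0.2,"ty":0,"tz":-7.5,"wx":0,"wy":0,"wz":0},{"tx":-0.2,"ty":0,"tz":-9.5,"wx":0,"wy":0,"wz":0},{"tx":-0.2,"ty":0,"tz":-10.6,"wx":0,"wy":0,"wz":0},{"tx":-0.2,"ty":0,"tz":-10.6,"wx":0,"wy":0,"wz":0},{"tx":-0.2,"ty":0,"tz":-10.6,"wx":0,"wy":0,"wz":0},{"tx":-0.2,"ty":0,"tz":-10.6,"wx":0,"wy":0,"wz":0}]' 100
python3 - <<'E'
from h import *
Rt,p=Tst();print(p)
im,d=cams.grab_frame("wrist");c=cams.calibration("wrist");np.savez("pics/8wrist.npz",p=im,d=d,**c)
cv2.imwrite("pics/8wrist.png",im[:,:,::-1])
v,u=np.mgrid[0:384,0:512];P=world(c,u,v,d);Q=(P-p)@Rt
m=(d>0)&(P[...,2]>.078)&(P[...,2]<.09)&(abs(u-254)<100)&(v<280);q=Q[m]
print("top face in tool y,z",len(q),np.percentile(q[:,1],[1,50,99]).round(4),np.percentile(q[:,2],[1,50,99]).round(4),np.percentile(P[m][:,2],[5,50,95]))
E
```

```text
time_s: 12.95
ee_pos: [0.4243, -0.0962, 0.0554]
eef_rot: [0.426, 0.563, -0.426, 0.565]
contact_force: [0.8, 0.5, 0.8]
finger_gap: 0.088
[ 0.42432201 -0.09618763  0.0553714 ]
top face in tool y,z 1397 [0.0011 0.0041 0.0744] [-0.0186  0.001   0.0199] [0.07853488 0.0814764  0.08267771]
```

View pics/8wrist.png

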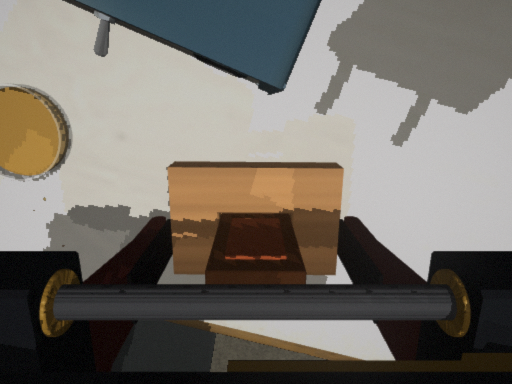

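The panel's top face (rows 262–283) and its painted face (rows 215–260) are centred between the fingers, with the front edge about 5 mm ahead of the TCP, so thickness is centred too. The fingertips are about 18 mm above the stand. Closing on the side edges.

```bash
python3 -m handwheel '[{"tx":0,"ty":0,"tz":0,"wx":0,"wy":0,"wz":0},{"tx":0,"ty":0,"tz":0,"wx":0,"wy":0,"wz":0},{"tx":0,"ty":0,"tz":0,"wx":0,"wy":0,"wz":0},{"tx":0,"ty":0,"tz":0,"wx":0,"wy":0,"wz":0},{"tx":0,"ty":0,"tz":0,"wx":0,"wy":0,"wz":0},{"tx":0,"ty":0,"tz":0,"wx":0,"wy":0,"wz":0},{"tx":0,"ty":0,"tz":0,"wx":0,"wy":0,"wz":0},{"tx":0,"ty":0,"tz":0,"wx":0,"wy":0,"wz":0},{"tx":0,"ty":0,"tz":0,"wx":0,"wy":0,"wz":0},{"tx":0,"ty":0,"tz":0,"wx":0,"wy":0,"wz":0}]' 20
```

```text
time_s: 14.0
ee_pos: [0.4233, -0.0959, 0.0536]
eef_rot: [0.426, 0.564, -0.426, 0.564]
contact_force: [0.1, -1.6, -0.7]
finger_gap: 0.04
```

```bash
cat > tgt.py <<'E'
from h import *
e=np.radians(25);psi=np.radians(-13.2)
xf=np.array([np.cos(psi)*np.cos(e),np.sin(psi)*np.cos(e),np.sin(e)]);yf=np.array([-np.sin(psi),np.cos(psi),0]);zf=np.cross(xf,yf)
F=np.array([.4755,-.3925,.232])
Rg=np.stack([-zf,xf,-yf],1)
E
python3 - <<'E'
from tgt import *
Rt,p=Tst();print(np.linalg.det(Rg))
tg=F+.0096*zf
print("TCP target",tg.round(4),"shift cm",((tg-p)*100).round(2),"rotvec deg",np.degrees(R.from_matrix(Rg@Rt.T).as_rotvec()).round(2))
# after standoff 8cm
print("standoff shift",((tg-.07*xf-p)*100).round(2))
E
python3 -m handwheel '[{"tx":0,"ty":0,"tz":0.5,"wx":0,"wy":0,"wz":0},{"tx":0,"ty":0,"tz":1.5,"wx":0,"wy":0,"wz":0},{"tx":0,"ty":0,"tz":3,"wx":0,"wy":0,"wz":0},{"tx":0,"ty":0,"tz":6,"wx":0,"wy":0,"wz":0},{"tx":0,"ty":0,"tz":10,"wx":0,"wy":0,"wz":0},{"tx":0,"ty":0,"tz":14,"wx":0,"wy":0,"wz":0},{"tx":0,"ty":0,"tz":16,"wx":0,"wy":0,"wz":0},{"tx":0,"ty":0,"tz":16,"wx":0,"wy":0,"wz":0}]' 20
```

```text
1.0000000000000002
TCP target [ 0.4716 -0.3916  0.2407] shift cm [  4.82 -29.57  18.71] rotvec deg [  0.59 -25.26 -28.63]
standoff shift [ -1.35 -28.12  15.75]
time_s: 14.8
ee_pos: [0.4247, -0.0962, 0.2189]
eef_rot: [0.427, 0.562, -0.425, 0.567]
contact_force: [0.1, -0.1, 0.3]
finger_gap: 0.0397
```

Held at a gap of 39.7 mm and clear of the stand. Moving to a standoff 7 cm short of focus, on the lens axis, in the final orientation.

```bash
python3 -m handwheel '[{"tx":-0.2,"ty":-3,"tz":0,"wx":0,"wy":0,"wz":0},{"tx":-0.4,"ty":-6.5,"tz":0,"wx":0,"wy":0,"wz":0},{"tx":-0.6,"ty":-10,"tz":0,"wx":0.1,"wy":-4,"wz":-4.5},{"tx":-0.8,"ty":-14,"tz":0,"wx":0.2,"wy":-8,"wz":-9},{"tx":-1,"ty":-18,"tz":0,"wx":0.3,"wy":-12,"wz":-13.6},{"tx":-1.2,"ty":-22,"tz":0,"wx":0.4,"wy":-16,"wz":-18.1},{"tx":-1.4,"ty":-25,"tz":0,"wx":0.5,"wy":-20,"wz":-22.6},{"tx":-1.4,"ty":-28,"tz":0,"wx":0.6,"wy":-24,"wz":-27.2},{"tx":-1.4,"ty":-28.1,"tz":-0.2,"wx":0.6,"wy":-25.3,"wz":-28.6},{"tx":-1.4,"ty":-28.1,"tz":-0.2,"wx":0.6,"wy":-25.3,"wz":-28.6},{"tx":-1.4,"ty":-28.1,"tz":-0.2,"wx":0.6,"wy":-25.3,"wz":-28.6},{"tx":-1.4,"ty":-28.1,"tz":-0.2,"wx":0.6,"wy":-25.3,"wz":-28.6}]' 20
python3 - <<'E'
from tgt import *
Rt,p=Tst();tg=F+.0096*zf
print("shift cm to focus",((tg-p)*100).round(2),"rotvec deg",np.degrees(R.from_matrix(Rg@Rt.T).as_rotvec()).round(2))
for n in("wrist","side"):
    im,d=cams.grab_frame(n);c=cams.calibration(n);np.savez(f"pics/9{n}.npz",p=im,d=d,**c)
    if n=="side": im=cv2.resize(im[100:300,180:380],None,fx=3,fy=3)
    cv2.imwrite(f"pics/9{n}.png",im[:,:,::-1])
E
```

```text
time_s: 16.0
ee_pos: [0.4099, -0.3758, 0.2119]
eef_rot: [0.636, 0.31, -0.445, 0.55]
contact_force: [-0.5, -0.4, -0.7]
finger_gap: 0.0397
shift cm to focus [ 6.16 -1.58  2.88] rotvec deg [ 0.01  0.02 -0.16]
```

View pics/9wrist.png

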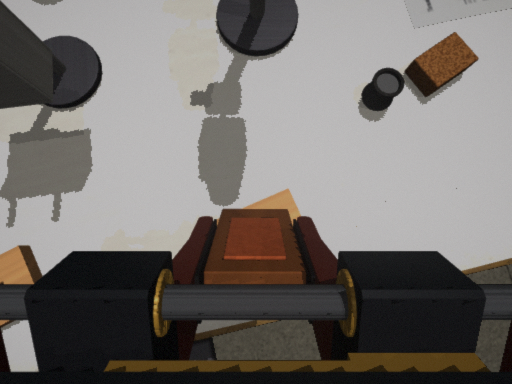

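View pics/9side.png

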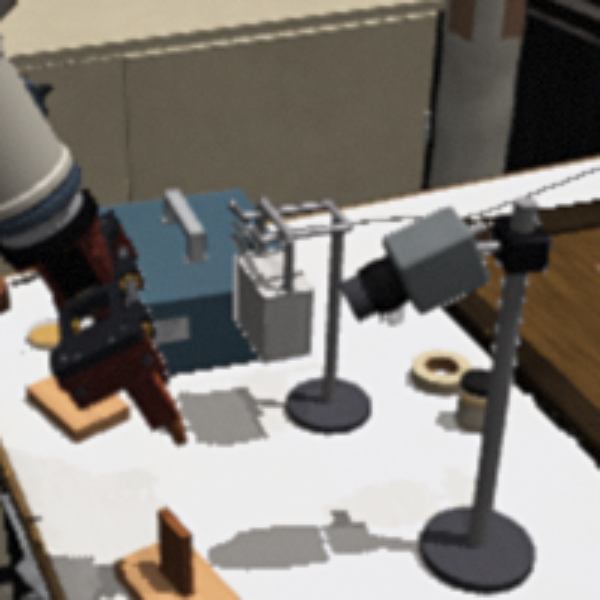

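The panel is held by its side edges, its red paint patch (225–285, 218–258) facing the lens and clear of the fingers. The cover still hangs. I measure the panel in the grip before the final move.

```bash
python3 - <<'E'
from tgt import *
Rt,p=Tst();f=np.load("pics/9wrist.npz");c={k:f[k] for k in("camera_matrix","eye","rotation")};d=f["d"]
v,u=np.mgrid[0:384,0:512];P=world(c,u,v,d);Q=(P-p)@Rt
m=(d>0)&(u>222)&(u<290)&(v>200)&(v<262)&(abs(Q[...,1])<.02);q=Q[m]
cc=q.mean(0);_,_,V=np.linalg.svd(q-cc);print("face mean",cc.round(4),"normal",(V[2]*np.sign(V[2,1])).round(3),"x range",np.percentile(q[:,0],[1,99]).round(4),"y",np.percentile(q[:,1],[2,50,98]).round(4))
m=(d>0)&(u>200)&(u<312)&(v>262)&(v<284)&(abs(Q[...,2])<.03)&(abs(Q[...,1])<.02);q=Q[m];print("top edge x",np.percentile(q[:,0],[2,50,98]).round(4),"y",np.percentile(q[:,1],[2,98]).round(4),"z",np.percentile(q[:,2],[2,98]).round(4))
b=Q[(d>0)&(u>240)&(u<270)&(v>195)&(v<215)&(abs(Q[...,1])<.02)];print("bottom x",np.percentile(b[:,0],[50,95,99]).round(4))
E
```

```text
face mean [0.0058 0.0073 0.0011] normal [0.022 1.    0.012] x range [-0.0202  0.0456] y [0.0057 0.0078 0.0085]
top edge x [-0.0334 -0.028  -0.0215] y [0.001  0.0094] z [-0.0195  0.0205]
bottom x [0.0409 0.0459 0.0464]
```

The panel centre lies in the tool frame at (9, 0.8, 0.5) mm and the face is square within 0.025 rad, as assumed. Final advance along the lens axis.

```bash
python3 -m handwheel '[{"tx":1.5,"ty":-0.4,"tz":0.7,"wx":0,"wy":0,"wz":0},{"tx":3,"ty":-0.8,"tz":1.4,"wx":0,"wy":0,"wz":0},{"tx":4.5,"ty":-1.2,"tz":2.1,"wx":0,"wy":0,"wz":0},{"tx":5.5,"ty":-1.4,"tz":2.6,"wx":0,"wy":0,"wz":0},{"tx":6.1,"ty":-1.6,"tz":2.9,"wx":0,"wy":0,"wz":0},{"tx":6.1,"ty":-1.6,"tz":2.9,"wx":0,"wy":0,"wz":0},{"tx":6.1,"ty":-1.6,"tz":2.9,"wx":0,"wy":0,"wz":0},{"tx":6.1,"ty":-1.6,"tz":2.9,"wx":0,"wy":0,"wz":0},{"tx":6.1,"ty":-1.6,"tz":2.9,"wx":0,"wy":0,"wz":0}]' 20
python3 - <<'E'
from tgt import *
Rt,p=Tst();pc=p+Rt@np.array([.0093,.0008,.0005])
print("panel in focus frame mm",(np.stack([xf,yf,zf],1).T@(pc-F)*1000).round(1),"rotvec",np.degrees(R.from_matrix(Rg@Rt.T).as_rotvec()).round(2))
for n in("wrist","side","top"):
    im,d=cams.grab_frame(n);c=cams.calibration(n);np.savez(f"pics/10{n}.npz",p=im,d=d,**c)
    if n=="side": im=cv2.resize(im[100:300,180:380],None,fx=3,fy=3)
    if n=="top": im=cv2.resize(im[120:260,170:330],None,fx=4,fy=4)
    cv2.imwrite(f"pics/10{n}.png",im[:,:,::-1])
f=np.load("pics/10side.npz");c={k:f[k] for k in("camera_matrix","eye","rotation")};d=f["d"];v,u=np.mgrid[0:384,0:512];P=world(c,u,v,d)
L=(P-F)@np.stack([xf,yf,zf],1);m=(d>0)&(abs(L[...,0])<.02)&(abs(L[...,1])<.04)&(L[...,2]<-.012)&(L[...,2]>-.06);q=L[m]
print("side: panel lower part",len(q),[np.percentile(q[:,i],[2,50,98]).round(4) for i in range(3)])
m=(d>0)&(np.hypot(L[...,1],L[...,2])<.03)&(L[...,0]>.05)&(L[...,0]<.13);print("lens front x",np.percentile(L[m][:,0],[1,5]).round(4))
E
```

```text
time_s: 17.0
ee_pos: [0.4699, -0.3928, 0.2404]
eef_rot: [0.636, 0.309, -0.446, 0.549]
contact_force: [0.1, -0.1, -0.3]
finger_gap: 0.0402
panel in focus frame mm [-0.5 -2.1  0.6] rotvec [-0.    0.03 -0.  ]
side: panel lower part 41 [array([-0.005 ,  0.0005,  0.0044]), array([-0.0248, -0.0226, -0.0099]), array([-0.0352, -0.0261, -0.0145])]
lens front x [0.09   0.0919]
```

View pics/10wrist.png

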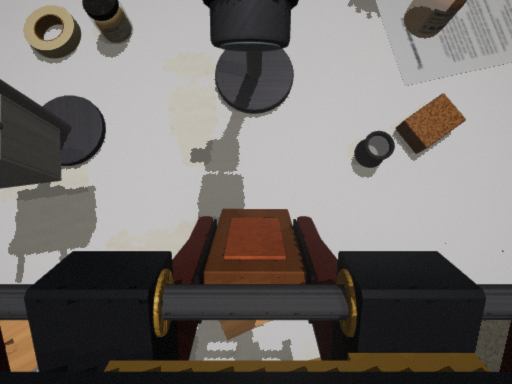

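View pics/10side.png

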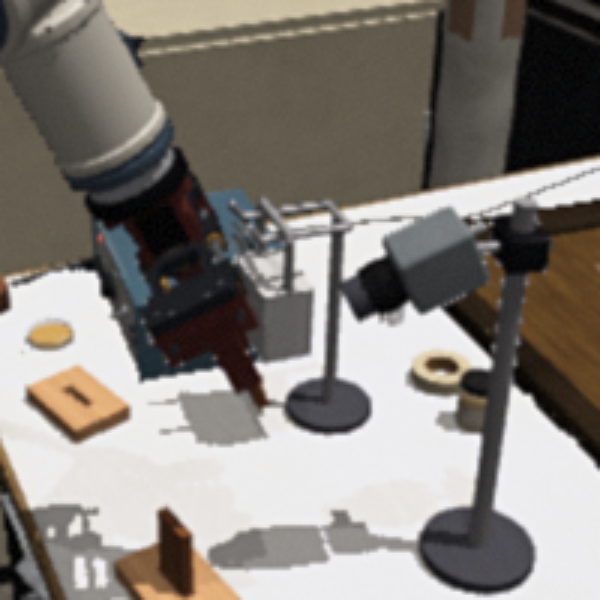

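View pics/10top.png

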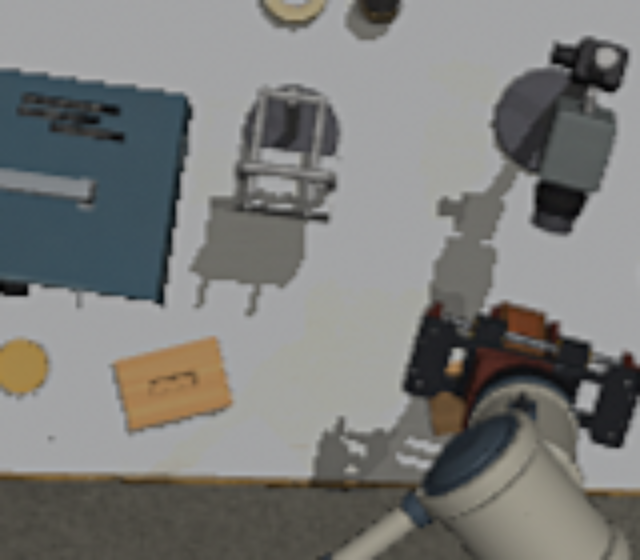

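The panel faces the lens. In the wrist picture the barrel's midline is at column 251 and the panel's at 255, and the side depth puts the glass 90 mm ahead of focus. One direct check of panel against barrel from this wrist view.

```bash
python3 - <<'E'
from tgt import *
Rt,p=Tst();f=np.load("pics/10wrist.npz");c={k:f[k] for k in("camera_matrix","eye","rotation")};d=f["d"]
v,u=np.mgrid[0:384,0:512];P=world(c,u,v,d);Q=(P-p)@Rt-np.array([.0093,.0008,.0005])
m=(d>0)&(Q[...,1]>.07)&(Q[...,1]<.14)&(abs(Q[...,2])<.04)&(abs(Q[...,0])<.05)
q=Q[m]
for a in np.arange(.08,.135,.01):
    s=q[(q[:,1]>a)&(q[:,1]<a+.01)]
    if len(s)>10:print(round(a,3),len(s),"z",np.percentile(s[:,2],[1,99]).round(4),"mid",np.percentile(s[:,2],[1,99]).mean().round(4),"x",np.percentile(s[:,0],[1,99]).round(4))
print(np.percentile(q[:,1],[0,1]),Tst()[1])
E
```

```text
0.09 2725 z [-0.0179  0.014 ] mid -0.0019 x [-0.0167  0.0105]
0.1 1381 z [-0.0199  0.0166] mid -0.0016 x [-0.0167  0.0018]
[0.09007818 0.09023807] [ 0.47006564 -0.3928913   0.24062172]
```

Measured directly, the glass is 90 mm ahead, the sideways offset is 1.8 mm, and the barrel's top edge is 17 mm up, which means it is centred in height. All well inside the tolerances, so I hand in.

```bash
python3 - <<'E'
from cell import robot
print(robot.hand_in());s=robot.state();print(s["time_s"],s["ee_pos"],s["finger_gap"],s["contact_force"])
E
```

```text
the job is handed in; nothing more can be done
None
the job is handed in; nothing more can be done
```

I hung the dust cover by its handle on both prongs of the double hook. Then I took the sample panel out of its stand by its side edges and held it at the focus point. I handed the job in at about 17 s of the 54 s allowed.

**Last checks before handing in:**
- **Panel position:** the glass was 90 mm from the panel's centre. The panel was about 2 mm off the lens axis sideways and under 1 mm off in height, and the tool was within 0.1° of its target orientation.
- **Panel in the grip:** the painted face was square to the gripper within about 0.025 rad. The fingers were 40 mm apart on the side edges, with the paint in view and clear of them.
- **Cover:** in the last side and top pictures it hung on both prongs, untouched.
- **Surroundings:** the camera and the other things looked undisturbed in the pictures. I did not measure how far they might have moved.

**What failed or disagreed:**
- My first move was refused because its rows lacked some keys. Nothing moved, and I retyped it.
- The first automatic fit of the lens pose failed, so I used cross-sections of the barrel and housing instead.
- The side camera read y about 5 mm lower than the wrist and top cameras. I went by the wrist and top cameras.
- Estimates of the lens direction ranged from about -10° to -15° (one wrist estimate, at +5°, was cut off by the picture edge and not used). I used -13.2°.

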